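# Cure the glued repairs at the light station

## Task

Cure the freshly glued pieces waiting on the blue mat (two or three of fox, bridge and toy engine): stand all of them upright on the white plate of the curing station with the lamp dimmer still off, then with a fingertip roll the thumbwheel until its orange rib stands at the very top, between the two orange lines, and then slide the black dimmer grip level with the green pointer, not clearly past it, and leave it there for five seconds with all the pieces on the plate. Then slide the grip fully back to off while the pieces are still on the plate, and only after that move all the pieces to stand upright on the cork mat. Leave the wheel as set, and do not disturb the amber dome or the glue jar.

Things in the scene. Friction and masses are not known exactly. Their poses are not given: they have to be found in the camera images.
- inmat: Flat blue cloth mat, 220 (x) by 260 (y) by 4 mm, fixed, where the pieces wait. Origin: centre of its underside. It may lie left or right of the station.
- donemat: Flat brown cork mat, 220 (x) by 260 (y) by 4 mm, fixed, for the finished pieces. Origin: centre of its underside. It lies on the other side of the station.
- station: Curing station, fixed, 300 (x) by 280 (y) mm. Its front part (towards the robot, local x from -150 to +40 mm) is a low flat white plate with its top 10 mm above the bench; its rear part (local x +40 to +150 mm) is a white console with a flat top 50 mm above the bench, carrying the dimmer and the thumbwheel. Origin: centre of the underside; x away from the robot, y along the dimmer track.
- plate (a point): Centre of the top of the white plate (186 in x by 272 in y mm, 10 mm above the bench); axes as the station's.
- fader (a joint): Dimmer position in m: 0 is off (end stop at the station's -y end), growing as the grip slides to the station's +y, to 0.12 at the far end. About 1.5 N of friction; it stays where it is left and starts at off.
- fader_grip (a point): Point to grip on the dimmer: 24 mm above the console top, on the middle of the black grip cap with a white line (34 mm in x, 24 mm in y along the track; from 6 to 36 mm above the console top). It can be pinched from above or pushed.
- mark_tip (a point): Tip of the green pointer beside the dimmer track, 26 mm beyond the track line in the station's x; axes as the station's. It only shows the place: it cannot be felt. The grip is level with it when grip and pointer have the same y in the station's frame; within 7 mm is level, more than 15 mm past (towards +y) is too bright.
- wheel (a joint): Angle of the thumbwheel in rad: 0 with its orange rib at the very top; positive when the top has rolled away from the robot (station's +x). It starts negative, the rib leaning to the robot. Turns from -1.4 to 1.4, about 0.025 N m of friction (0.8 N at the rim); it stays where it is left.
- wheel_top (a point): Highest point of the thumbwheel's rim: a rubber wheel of 60 mm diameter, 14 mm wide, its axle along the station's y, standing 10 mm out of a slot in the console top, too little to pinch. Dragging a fingertip along the station's x across its top, pressed lightly with a few newtons, rolls it by the distance over 0.030 m. The point is fixed to the station.
- fox: Porcelain fox, orange and white, lying on a heavy white plinth 110 long, 68 wide and 8 mm thick; 81 mm high in all, its nose reaching 69 mm from the middle at the +x end, 0.25 kg. Origin: centre of the plinth's underside; x along its length, z up. Grip it across its width (y) near mid-length, where its sides are upright, 32 mm apart, from 16 to 40 mm above the underside. Bottom-heavy. May be absent.
- bridge: Pewter model bridge, grey, on a heavy plinth 120 long, 68 wide and 8 mm thick; 62 mm high in all, 0.35 kg. The deck (38 to 50 mm high, 32 mm wide) spans the length, over an open arch in the middle between two 30 mm long end blocks. Origin: centre of the plinth's underside; x along its length, z up. Grip the deck across its width (y), about 44 mm above the underside. Bottom-heavy. May be absent.
- engine: Wooden toy train engine, green boiler, red wheels and roof, on a heavy dark plinth 116 long, 68 wide and 8 mm thick; 78 mm high in all, 0.18 kg. Origin: centre of the plinth's underside; x along its length, z up. Grip it across its width (y) near mid-length, where its sides are upright, 32 mm apart, from 16 to 40 mm above the underside. Bottom-heavy. May be absent.
- dome: Amber glass dome on a dark wooden foot, 110 mm across, 115 mm high, loose, a bystander. Origin: centre of its underside.
- gluejar: Small glue jar, 60 mm across, 70 mm high, loose, a bystander. Origin: centre of its underside.
- vise: Cast iron vise with cork jaws gripping a wooden globe base, 130 by 90 mm, 150 mm high, fixed, a bystander. Origin: centre of its underside.

How it is judged:
On the way, in this order (a step that is already met when the one before it is completed fails the run):
1. all the pieces stand on the white plate, dimmer off (x of fox in the frame of plate between -0.092 and 0.092 m and y of fox in the frame of plate between -0.135 and 0.135 m and z of fox in the frame of plate between -0.004 and 0.006 m and angle between each of fox, bridge, engine's own z axis and vertical below 0.15 rad and linear speed of each of fox, bridge, engine below 0.03 m/s and x of bridge in the frame of plate between -0.092 and 0.092 m and y of bridge in the frame of plate between -0.135 and 0.135 m and z of bridge in the frame of plate between -0.004 and 0.006 m and x of engine in the frame of plate between -0.092 and 0.092 m and y of engine in the frame of plate between -0.135 and 0.135 m and z of engine in the frame of plate between -0.004 and 0.006 m and value of joint fader below 0.006 m), for 0.3 s.
2. the thumbwheel is rolled until its orange rib is at the top (value of joint wheel between -0.2 and 0.2 rad), for 0.3 s.
3. the dimmer is level with the green pointer for 4 s, all pieces on the plate (all of step 2 and x of fox in the frame of plate between -0.092 and 0.092 m and y of fox in the frame of plate between -0.135 and 0.135 m and z of fox in the frame of plate between -0.004 and 0.006 m and angle between each of fox, bridge, engine's own z axis and vertical below 0.15 rad and linear speed of each of fox, bridge, engine below 0.03 m/s and x of bridge in the frame of plate between -0.092 and 0.092 m and y of bridge in the frame of plate between -0.135 and 0.135 m and z of bridge in the frame of plate between -0.004 and 0.006 m and x of engine in the frame of plate between -0.092 and 0.092 m and y of engine in the frame of plate between -0.135 and 0.135 m and z of engine in the frame of plate between -0.004 and 0.006 m and y of fader_grip in the frame of mark_tip between -0.007 and 0.007 m), for 4 s.
4. the dimmer is slid back to off, all pieces still on the plate (all of step 1), for 0.2 s.
At the end, for the whole second after the job is handed in: Every piece present stands upright (within 0.15 rad) and at rest with its centre on the cork mat, the dimmer is within 6 mm of off, and the thumbwheel's orange rib is within 0.2 rad of the top (all of step 2 and x of fox in the frame of donemat between -0.11 and 0.11 m and y of fox in the frame of donemat between -0.13 and 0.13 m and z of fox in the frame of donemat between 0 and 0.01 m and angle between each of fox, bridge, engine's own z axis and vertical below 0.15 rad and linear speed of each of fox, bridge, engine below 0.03 m/s and x of bridge in the frame of donemat between -0.11 and 0.11 m and y of bridge in the frame of donemat between -0.13 and 0.13 m and z of bridge in the frame of donemat between 0 and 0.01 m and x of engine in the frame of donemat between -0.11 and 0.11 m and y of engine in the frame of donemat between -0.13 and 0.13 m and z of engine in the frame of donemat between 0 and 0.01 m and value of joint fader below 0.006 m); the robot touches nothing.
It fails at once if the dimmer grip goes more than 15 mm past the green pointer (y of fader_grip in the frame of mark_tip above 0.015 m).
It fails at once if the amber dome is moved more than 30 mm (distance of dome from where it was at the start of the episode above 0.03 m).
It fails at once if the glue jar is moved more than 30 mm (distance of gluejar from where it was at the start of the episode above 0.03 m).
Of fox, bridge, engine only 2 to 3 are there at a start; the rules pass over those that are not, and their reading is None.
At some moment in a run one of fox, bridge, engine may be knocked a few centimetres aside while the robot is not near it.
Once in a run the grip may slacken for a moment while it holds something.
It also fails if it takes over 210 s, if anything falls off the work surface, if the arm or the gripper's body presses on something with over 40 N, if the wrist force passes 120 N, or if a joint passes its speed limit or range.

## Robot

A 6-joint arm with a two-finger parallel gripper is mounted at the origin on the work surface. World frame = base frame: x ahead of the robot, y to its left, z up, the work surface at z = 0. Lengths are in m, angles in rad, forces in N, time in s.
With the tool pointing down it reaches from about 0.375 to 0.975 m from the base axis. Payload 3.8 kg.
Tool frame: the origin (TCP) lies where the fingers leave the gripper's body, on its centre line; the fingertips stand 73 mm ahead of it and the grasp point (between the pads) lies 54 mm ahead of it (nose_length is the distance from the TCP to the fingertips, in m); z points along the fingers, y is the line along which they close (so a half turn about z gives the same grasp; the last joint's range is limited). The gripper opens to 85 mm and grips with 20 to 120 N. Pads are 22 mm wide; open, the fingers measure 114 mm over their backs; the gripper's body (76 mm by 85 mm) begins 54 mm behind the grasp point. The pads swing forward as they close: fully open they stand 13 mm farther back than shut.
Start: joints at [1.141, 0.264, 1.604, -0, 1.274, -0.037], TCP at [0.258, 0.624, 0.304] pointing down, gripper open.
Joint ranges: [-2.63, 2.63], [-0.94, 2.18], [0.31, 2.57], [-1.31, 4.45], [0, 2.66], [-2.55, 2.55]. Speed limits (rad/s): [2.57, 2.57, 3.14, 3.14, 3.14, 3.14].

## Interface

Orientations are given as a rotation vector (axis times angle).
In Python, from workcell import read_state, read_camera, calibration, finish_job, look_for, cut_out, tip_of, nose_length gives the robot as it stands.
- The arm moves only by the tool step_arm, never from a script. Its argument "targets" is a list of rows, each a list of 3 entries, a list of its own where there are three numbers: the turn, a rotation vector about the tool's x, y, z in rad, then the shift along the tool's x, y, z in mm, then the finger opening in mm, from 0 to 85.4. In form: [[[ax, ay, az], [x, y, z], grip], ...]. A call has 1 to 5 rows; each row shifts and turns the commanded pose from where the row before left it, along the tool's axes as they then stand; what a row does not reach is not made up. A row lasts 1/12 s, in which the tool goes at most 41.7 mm and 7.16 degrees, less where a joint would pass 70% of its speed; a pose out of reach is approached as far as the arm can. A call with a gripper value outside its range is refused whole. The fingers move at their own pace and stop on an object; "grip_force" is the grip in N (left out, the last holds). Time passes only in rows, so rows that do not move let the fingers close. It gives the time, the measured TCP pose, the force, the opening and the grip force at its end, in the units of the state.
- read_state(): the state, without advancing time (a new reading comes with each control period).
- read_camera(name): name is "side" or "top" or "wrist"; returns the picture (400x640x3 uint8, red, green, blue); there is no depth.
- calibration(name): a dict with "camera_matrix" (3x3 intrinsics, pixels), "R" (3x3) and "t" (3): a world point X has camera coordinates R X + t. Camera axes: x right, y down, z forward; pixel columns grow to the right and rows downward; lengths in m; the calibration is good to about 2 mm. A picture is of the moment at which its call begins: read the wrist's pose just before it. calibration takes no time and is no camera call; for the wrist camera it gives the pose at the moment of the call.
- finish_job(): hands the job in; it is judged then, once.
Trained networks look in the newest picture that a camera, given by its name, has taken for a name from the list of things; names that differ only in an ending like _2 or _b are one class to them, and where a whole thing is asked for, a point or a joint stands for the part that bears it (a point fixed in the world has none). Each returns a list of dicts, best first, with "score" (0 to 1); they miss things now and then, are a little off and sometimes report something else, mostly with a low value. They report only what shows in the picture. A call takes as long as a camera call.
- look_for(camera, query): "extent" ([left, top, right, bottom] in pixels, round what is visible of it).
- cut_out(camera, query): "region" (400x640 bool, what is visible of it) and "extent" ([left, top, right, bottom] in pixels, round what is visible of it).
- tip_of(camera, query): "at" ([row, column] in pixels: a listed point, or the origin of a listed thing).
The state is a dict: "time": time; "q": joint angles; "joint_vel": joint speeds; "joint_torque": joint torques, N m; "tool_pos": TCP position; "tcp_rot": TCP orientation; "wrist_force": force on the tool from outside, world axes, zero at the start; "torque": the same for the moment, N m; "width": opening from 0.0 (shut) to 1.0 (fully open); "grip_force": force on a finger pad.
Only numpy, scipy, OpenCV 4.12 (cv2) and the standard library are available. Lean on these libraries where they do the work, as an engineer would, in place of code of your own. Each camera call takes 0.05 s, during which the arm holds its last target. There are 200 camera calls.

## Working session

There is one attempt and no reset: what is moved stays moved. The work goes in short steps, Python scripts to look and compute and a tool call to move; the robot and the scene stay as the last step left them, time stands still between calls to the robot, and variables do not carry over. Pictures are saved under pics/ and viewed, at most 15 in all, crops included, and the job is handed in when it is done.

Besides the shell and the picture viewer there is one more tool, called after "Request:" in YAML: its name, and indented under it one key for each argument. step_arm: Moves the arm, as the interface text tells. Its arguments: {"type":"object","properties":{"targets":{"type":"array","items":{"type":"array"}},"grip_force":{"type":"number"}},"required":["targets"]}

```bash
mkdir -p pics; ls
python3 - <<'E'
from workcell import *
import cv2,numpy as np
print(read_state())
a=read_camera("top");b=read_camera("side")
cv2.imwrite("pics/a.png",cv2.cvtColor(a,cv2.COLOR_RGB2BGR));cv2.imwrite("pics/b.png",cv2.cvtColor(b,cv2.COLOR_RGB2BGR))
for c in ("top","side","wrist"):
  k=calibration(c);print(c,k)
for n in "inmat donemat station plate fader_grip mark_tip wheel_top fox bridge engine dome gluejar vise".split():
  for c in ("top",):
    print(n,c,[(round(d["score"],2),np.round(d["at"])) for d in tip_of(c,n)[:2]],[(round(d["score"],2),np.round(d["extent"])) for d in look_for(c,n)[:2]])
E
```

```text
pics
{'time': 0.0, 'q': array([ 1.14110779e+00,  2.64756751e-01,  1.60539273e+00,  4.83745380e-05,
        1.27371319e+00, -3.68972324e-02]), 'joint_vel': array([ 0.0001954 , -0.00029417, -0.00077733,  0.00033897, -0.00091714,
       -0.00018051]), 'joint_torque': array([ 1.76221645e-03, -5.15128398e+01, -3.67307174e+01,  1.29033390e-05,
        1.30183817e-02, -7.39402566e-06]), 'tool_pos': array([0.25811523, 0.62307204, 0.30254932]), 'tcp_rot': array([-0.61294674, -3.08063453,  0.00345171]), 'wrist_force': array([-0.45459853, -0.34933763,  0.45772755]), 'torque': array([0.00814731, 0.01473808, 0.00108851]), 'grip_force': 0.0, 'width': 1.0000724955498808}
top {'camera_matrix': array([[362.06994442,   0.        , 315.59182492],
       [  0.        , 362.06994442, 202.46190052],
       [  0.        ,   0.        ,   1.        ]]), 'R': array([[-0.02295599, -0.99963355, -0.01434536],
       [-0.99245927,  0.02451472, -0.12009838],
       [ 0.12040604,  0.01148021, -0.99265835]]), 't': array([0.03626641, 0.64657508, 1.00926771])}
side {'camera_matrix': array([[472.2620406 ,   0.        
[... 1342 characters left out ...]
 296.]))]
wheel_top top [(0.56, array([200., 293.]))] [(0.85, array([269., 180., 375., 289.]))]
fox top [(0.65, array([266., 182.])), (0.64, array([258., 212.]))] [(0.76, array([202., 235., 228., 281.])), (0.22, array([319., 148., 340., 170.]))]
bridge top [(0.98, array([265., 181.]))] [(0.97, array([166., 246., 196., 291.]))]
engine top [(0.84, array([264., 241.])), (0.31, array([169., 237.]))] [(0.71, array([229., 246., 256., 286.])), (0.55, array([386., 212., 481., 295.]))]
dome top [(0.84, array([172., 239.]))] [(0.89, array([214., 152., 254., 193.]))]
gluejar top [] [(0.62, array([319., 147., 341., 173.]))]
vise top [(0.97, array([166., 411.]))] [(0.93, array([394., 129., 442., 192.]))]
```

Run:
```python
import cv2
a=cv2.imread("pics/a.png")[110:310,140:500]
cv2.imwrite("pics/a2.png",cv2.resize(a,None,fx=2.2,fy=2.2,interpolation=cv2.INTER_CUBIC))
```

```text
(no output)
```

View pics/a2.png

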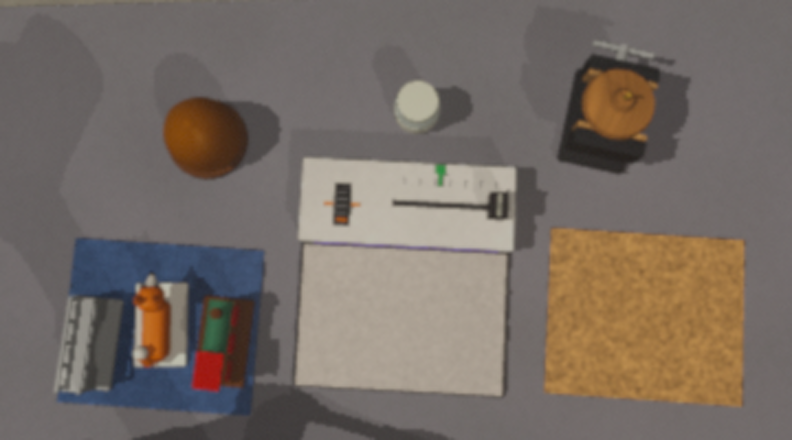

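View pics/b.png

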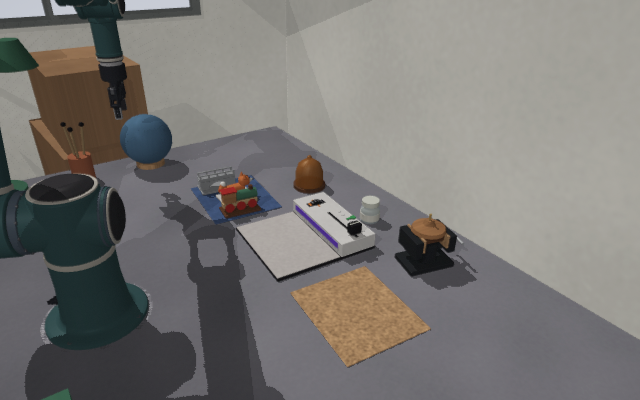

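The top view shows bridge, fox and engine from left to right on the blue mat, the station in the middle, and the cork on the right. The dimmer is off at its right end.

```bash
cat > h.py <<'E'
from workcell import *
import cv2,numpy as np
from scipy.spatial.transform import Rotation as Ro
def p2w(K,rc,z):
    d=np.linalg.inv(K["camera_matrix"])@np.array([rc[1],rc[0],1.]);R=np.array(K["R"]);t=np.array(K["t"])
    c=-R.T@t;v=R.T@d;return c+v*(z-c[2])/v[2]
def w2p(K,X):
    c=K["R"]@np.array(X)+K["t"];u=K["camera_matrix"]@c;return u[:2]/u[2]
def save(c,f,crop=None,s=1):
    a=cv2.cvtColor(read_camera(c),cv2.COLOR_RGB2BGR)
    if crop: a=a[crop[1]:crop[3],crop[0]:crop[2]]
    cv2.imwrite("pics/"+f,cv2.resize(a,None,fx=s,fy=s,interpolation=cv2.INTER_CUBIC))
def yaw(R): return np.arctan2(R[1,0],R[0,0])
def to(pos,ydir=None,tip=0.0):
    """shift(mm, tool axes) and z-turn to put TCP at pos with tool y along heading ydir (rad, mod pi)"""
    s=read_state();R=Ro.from_rotvec(s["tcp_rot"]).as_matrix()
    print("shift tool mm",np.round(R.T@(np.array(pos)-s["tool_pos"])*1000,1))
    a=np.arctan2(R[1,1],R[0,1])
    if ydir is not None:
        d=(ydir-a+np.pi/2)%np.pi-np.pi/2
        print("turn about tool z",np.round(-d,3),"tilt",np.round(R[:,2],3))
E
python3 - <<'E'
from h import *
K=calibration("top")
for n,rc,z in [("inmat",(262,215),0),("done",(253,430),0),("station",(235,324),0),("plate",(252,322),.01),("grip",(203,366),.074),("mark",(190,340),.05),("wheel",(200,293),.06),("bridge",(265,181),.004),("engine",(264,241),.004),("fox",(258,212),.004),("dome",(172,239),0),("jar",(172,330),0),("vise",(166,411),0)]:
    print(n,np.round(p2w(K,rc,z),3))
# corners from 2.2x crop
f=lambda u,v,z:np.round(p2w(K,(v/2.2+110,u/2.2+140),z),3)
print("console",f(303,158,.05),f(515,167,.05),f(514,250,.05),f(300,240,.05))
print("plate front",f(296,385,.01),f(504,396,.01))
print("cork",[f(*p,.004) for p in [(551,228),(744,238),(742,405),(545,393)]])
s=read_state();print(Ro.from_rotvec(s["tcp_rot"]).as_matrix().round(3))
save("wrist","w1.png",s=1.2)
E
```

```text
inmat [0.482 0.323 0.   ]
done [ 0.494 -0.312  0.   ]
station [ 0.554 -0.001  0.   ]
plate [0.504 0.006 0.01 ]
grip [ 0.638 -0.12   0.074]
mark [ 0.68 -0.05  0.05]
wheel [0.653 0.085 0.06 ]
bridge [0.476 0.422 0.004]
engine [0.475 0.245 0.004]
fox [0.494 0.331 0.004]
dome [0.751 0.252 0.   ]
jar [ 0.744 -0.025  0.   ]
vise [ 0.756 -0.27   0.   ]
console [0.709 0.129 0.05 ] [ 0.69  -0.149  0.05 ] [ 0.581 -0.143  0.05 ] [0.601 0.134 0.05 ]
plate front [0.413 0.146 0.01 ] [ 0.393 -0.127  0.01 ]
cork [array([ 0.613, -0.201,  0.004]), array([ 0.593, -0.459,  0.004]), array([ 0.374, -0.439,  0.004]), array([ 0.395, -0.182,  0.004])]
[[-0.924  0.383 -0.   ]
 [ 0.383  0.924 -0.   ]
 [ 0.    -0.    -1.   ]]
```

View pics/w1.png

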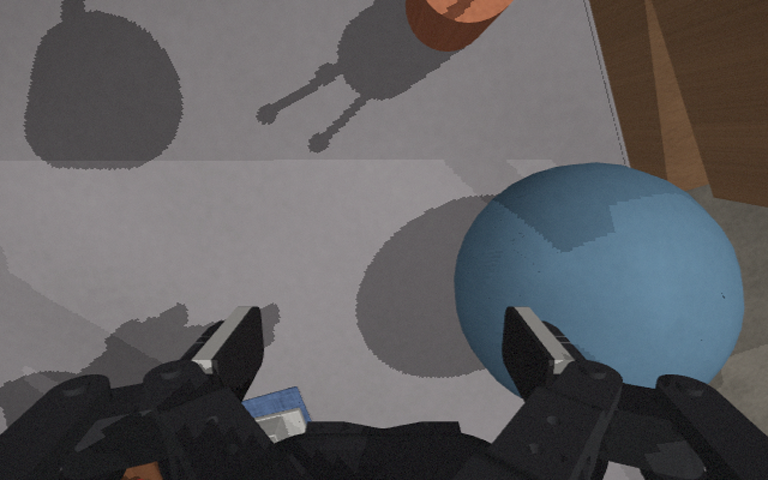

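Request:
step_arm:
  targets:
    - [[0,0,-0.107],[0,0,-19],85]
    - [[0,0,-0.107],[0,0,-19],85]
    - [[0,0,-0.107],[0,0,-19],85]
    - [[0,0,0],[-25,-31,0],60]
    - [[0,0,0],[-25,-31,0],60]

```text
time: 1.87
tool_pos: [0.3035, 0.5594, 0.363]
tcp_rot: [0.106, 3.138, 0.006]
wrist_force: [0.6, -0.1, -0.2]
width: 0.746
grip_force: 0.0
```

Request:
step_arm:
  targets:
    - [[0,0,0],[-25,-31,0],60]
    - [[0,0,0],[-25,-31,0],60]
    - [[0,0,0],[-25,-31,0],60]
    - [[0,0,0],[-25,-31,0],60]
    - [[0,0,0],[-25,-31,0],60]

```text
time: 2.28
tool_pos: [0.418, 0.3929, 0.3611]
tcp_rot: [0.112, 3.139, 0.001]
wrist_force: [-0.3, 0.6, 0.2]
width: 0.704
grip_force: 0.0
```

Request:
step_arm:
  targets:
    - [[0,0,0],[-23,-31,0],60]
    - [[0,0,0],[-23,-31,0],60]
    - [[0,0,0],[0,0,0],60]
    - [[0,0,0],[0,0,0],60]

```text
time: 2.62
tool_pos: [0.4599, 0.3277, 0.3611]
tcp_rot: [0.119, 3.139, 0.001]
wrist_force: [0.1, 0.5, -0.5]
width: 0.698
grip_force: 0.0
```

Run:
```python
from h import *
s=read_state();print(s["time"],s["tool_pos"],s["q"].round(2))
K=calibration("wrist");save("wrist","w2.png",s=1.2)
for n in "bridge fox engine".split():
  for d in tip_of("wrist",n)[:2]: print(n,round(d["score"],2),np.round(d["at"]),p2w(K,d["at"],.004).round(3))
  for d in look_for("wrist",n)[:1]: print(n,np.round(d["extent"]))
to([.476,.2450,.3],1.5)
```

```text
2.6167 [0.45985068 0.32771677 0.3610775 ] [ 0.57  0.02  1.77  0.    1.35 -0.92]
bridge 0.93 [174. 387.] [0.477 0.414 0.004]
bridge [360. 128. 423. 234.]
fox 0.93 [196. 320.] [0.499 0.326 0.004]
fox [291. 151. 346. 260.]
engine 0.73 [183. 254.] [0.476 0.242 0.004]
engine [223. 137. 282. 239.]
shift tool mm [-23.8 -84.1  60.8]
turn about tool z 0.001 tilt [-0.  0. -1.]
```

View pics/w2.png

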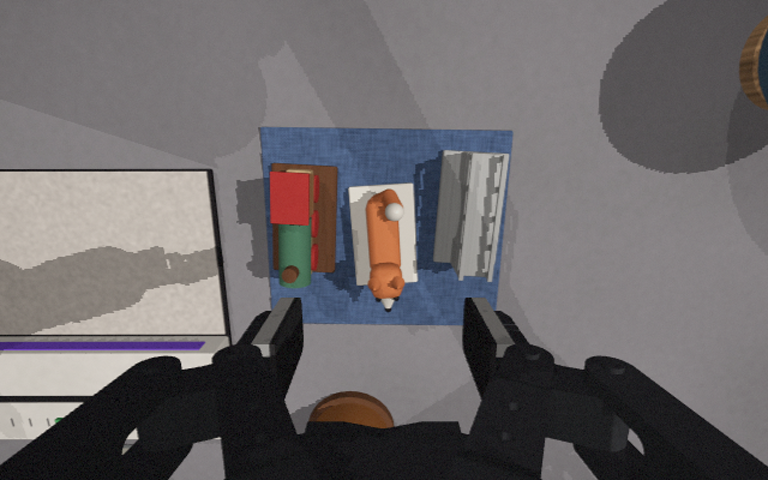

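The wrist view shows all three plinths clearly: engine at left (305,220), fox in the middle (383,235), bridge at right (472,215). I take yaw and centre from the plinth corners.

Run:
```python
from h import *
K=calibration("wrist")
f=lambda u,v,z:p2w(K,(v/1.2,u/1.2),z)
for n,pts,z in [("eng",[(337,166),(334,271)],.012),("fox",[(348,187),(412,183),(417,281),(353,286)],.012),("br",[(444,151),(434,262)],.012),("brdeck",[(509,155),(494,281)],.05),("engroof",[(270,172),(308,172),(308,223),(270,223)],.082)]:
  P=np.array([f(*p,z)[:2] for p in pts]);print(n,P.round(3).tolist(),P.mean(0).round(3))
  e=P[-1]-P[0] if n in("fox",) else P[1]-P[0]; print("len",np.linalg.norm(e).round(3),"head",np.arctan2(e[1],e[0]).round(3))
```

```text
eng [[0.419, 0.286], [0.532, 0.272]] [0.475 0.279]
len 0.114 head -0.129
fox [[0.441, 0.295], [0.442, 0.362], [0.55, 0.362], [0.551, 0.291]] [0.496 0.328]
len 0.11 head -0.042
br [[0.412, 0.396], [0.529, 0.382]] [0.47  0.389]
len 0.118 head -0.122
brdeck [[0.418, 0.451], [0.541, 0.437]] [0.479 0.444]
len 0.124 head -0.109
engroof [[0.416, 0.236], [0.418, 0.269], [0.462, 0.264], [0.46, 0.23]] [0.439 0.25 ]
len 0.033 head 1.501
```

Request:
step_arm:
  targets:
    - [[0,0,0],[-7,-28,10],55]
    - [[0,0,0],[-7,-28,10],55]
    - [[0,0,0],[-6,-27,10],55]
    - [[0,0,0.055],[0,0,35],55]
    - [[0,0,0],[0,0,35],55]

```text
time: 3.38
tool_pos: [0.4741, 0.2453, 0.2624]
tcp_rot: [0.203, 3.13, 0.004]
wrist_force: [1.0, -0.1, -0.1]
width: 0.647
grip_force: 0.0
```

Request:
step_arm:
  targets:
    - [[0,0,0],[0,0,35],55]
    - [[0,0,0],[0,0,35],55]
    - [[0,0,0],[0,0,20],55]
    - [[0,0,0],[0,0,0],55]

```text
time: 3.72
tool_pos: [0.4688, 0.2443, 0.1652]
tcp_rot: [-0.196, -3.126, 0.008]
wrist_force: [-0.5, -0.3, -0.3]
width: 0.645
grip_force: 0.0
```

Run:
```python
from h import *
to([.474,.2435,.092],1.446)
K=calibration("wrist")
save("wrist","w3.png")
for d in tip_of("wrist","engine")[:1]: print(round(d["score"],2),np.round(d["at"]),p2w(K,d["at"],.004).round(3))
```

```text
shift tool mm [-5.9  0.3 73.2]
turn about tool z -0.001 tilt [-0.01  -0.005 -1.   ]
0.73 [219. 319.] [0.475 0.243 0.004]
```

View pics/w3.png

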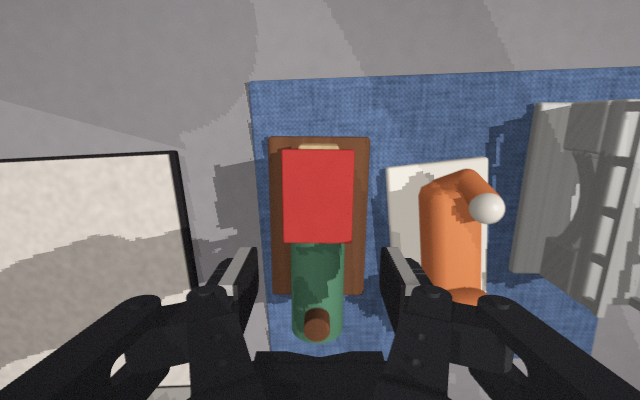

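The engine is centred between the fingers at about (318,220). I descend and grip.

Request:
step_arm:
  targets:
    - [[0,0,0],[-2,0,25],55]
    - [[0,0,0],[-2,0,25],55]
    - [[0,0,0],[0,0,20],55]
    - [[0,0,0],[0,0,0],55]
    - [[0,0,0],[0,0,0],25]
  grip_force: 50

```text
time: 4.23
tool_pos: [0.4774, 0.2454, 0.1022]
tcp_rot: [0.198, 3.134, 0.001]
wrist_force: [-0.3, -0.3, 1.1]
width: 0.519
grip_force: 0.0
```

Request:
step_arm:
  targets:
    - [[0,0,0],[0,0,0],25]
    - [[0,0,0],[0,0,0],25]
    - [[0,0,0],[0,0,0],25]
    - [[0,0,0],[0,0,0],25]

```text
time: 4.57
tool_pos: [0.4787, 0.2458, 0.1037]
tcp_rot: [0.199, 3.131, 0.004]
wrist_force: [-1.0, 1.0, 6.5]
width: 0.364
grip_force: 52.6
```

Grip sits ~10 mm high; I regrip lower.

Request:
step_arm:
  targets:
    - [[0,0,0],[2,0,0],50]
    - [[0,0,0],[0,0,0],50]
    - [[0,0,0],[0,0,9],50]
    - [[0,0,0],[0,0,0],50]
    - [[0,0,0],[0,0,0],22]
  grip_force: 60

```text
time: 4.98
tool_pos: [0.4738, 0.2446, 0.0907]
tcp_rot: [-0.199, -3.133, 0.002]
wrist_force: [-0.7, 0.4, 0.1]
width: 0.46
grip_force: 0.0
```

Request:
step_arm:
  targets:
    - [[0,0,0],[0,0,0],22]
    - [[0,0,0],[0,0,0],22]
    - [[0,0,0],[0,0,0],22]
    - [[0,0,0],[0,0,-15],22]
    - [[0,0,0],[0,0,-30],22]

```text
time: 5.4
tool_pos: [0.4713, 0.2433, 0.1329]
tcp_rot: [-0.199, -3.126, 0.008]
wrist_force: [-0.8, -0.1, -2.6]
width: 0.363
grip_force: 60.0
```

Run:
```python
from h import *
s=read_state();print(s["tool_pos"],s["width"],s["grip_force"],s["wrist_force"])
# plate slots, station yaw
O=np.array([.551,0]);y=-.066
X=np.array([np.cos(y),np.sin(y)]);Y=np.array([-np.sin(y),np.cos(y)])
for k in(-.086,0,.086):
  p=O-.055*X+k*Y;print(k,p.round(3));to([p[0],p[1],.14],np.pi/2+y)
```

```text
[0.47132786 0.24332293 0.13287048] 0.36342583717340765 60.01365423202515 [-0.8195102  -0.08763786 -2.59678288]
-0.086 [ 0.49  -0.082]
shift tool mm [ -60.1 -320.5   -5.9]
turn about tool z -0.061 tilt [-0.009 -0.004 -1.   ]
0 [0.496 0.004]
shift tool mm [ -54.9 -234.7   -6.3]
turn about tool z -0.061 tilt [-0.009 -0.004 -1.   ]
0.086 [0.502 0.089]
shift tool mm [ -49.6 -148.8   -6.8]
turn about tool z -0.061 tilt [-0.009 -0.004 -1.   ]
```

Request:
step_arm:
  targets:
    - [[0,0,0],[-5,-20,0],22]
    - [[0,0,0],[-7,-38,0],22]
    - [[0,0,0],[-7,-38,0],22]
    - [[0,0,0],[-7,-38,0],22]
    - [[0,0,0],[-7,-38,0],22]

```text
time: 5.82
tool_pos: [0.4853, 0.0687, 0.1368]
tcp_rot: [-0.197, -3.135, 0.0]
wrist_force: [0.5, 0.7, -1.9]
width: 0.368
grip_force: 60.3
```

Request:
step_arm:
  targets:
    - [[0,0,0],[-7,-38,0],22]
    - [[0,0,0],[-7,-38,0],22]
    - [[0,0,0],[-7,-38,0],22]
    - [[0,0,0],[-5,-34,0],22]
    - [[0,0,-0.061],[0,0,0],22]

```text
time: 6.23
tool_pos: [0.4931, -0.0853, 0.1372]
tcp_rot: [0.109, 3.138, -0.004]
wrist_force: [1.3, 0.8, -1.2]
width: 0.361
grip_force: 60.5
```

Request:
step_arm:
  targets:
    - [[0,0,0],[0,0,0],22]
    - [[0,0,0],[0,0,0],22]
    - [[0,0,0],[0,0,0],22]

```text
time: 6.48
tool_pos: [0.4924, -0.0793, 0.1365]
tcp_rot: [-0.104, -3.139, -0.001]
wrist_force: [0.1, 0.4, -1.3]
width: 0.368
grip_force: 60.5
```

Run:
```python
from h import *
s=read_state();print(s["time"],s["tool_pos"],s["width"],s["wrist_force"]); to([.490,-.082,.1],1.505)
K=calibration("wrist");save("wrist","w4.png")
for n in("engine","fader_grip","mark_tip","wheel_top","plate","station"):
  for d in tip_of("wrist",n)[:1]: print(n,round(d["score"],2),np.round(d["at"]),p2w(K,d["at"],{"engine":.045,"fader_grip":.074,"mark_tip":.05,"wheel_top":.06,"plate":.01,"station":0}[n]).round(3))
```

```text
6.4833 [ 0.49243294 -0.07925147  0.13651855] 0.3683979317396946 [ 0.08123835  0.39523158 -1.32923229]
shift tool mm [ 2.2 -2.9 36.5]
turn about tool z -0.001 tilt [-0.001  0.    -1.   ]
engine 0.75 [250. 320.] [ 0.495 -0.079  0.045]
plate 0.84 [220. 454.] [0.496 0.004 0.01 ]
station 0.84 [294. 436.] [ 0.552 -0.002 -0.   ]
```

View pics/w4.png

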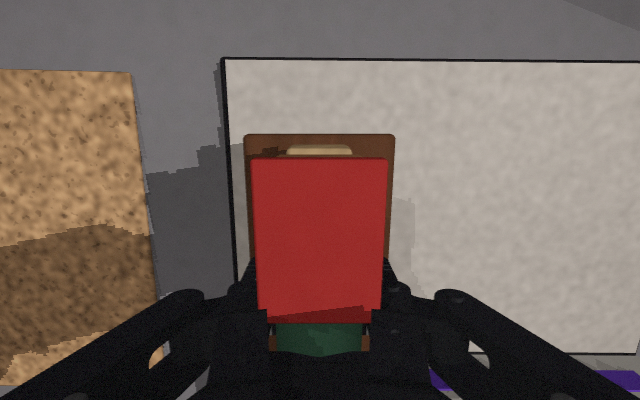

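The engine hangs upright over the right end of the plate, its plinth inside the plate's edges. I set it down.

Request:
step_arm:
  targets:
    - [[0,0,0],[0,0,20],22]
    - [[0,0,0],[0,0,12],22]
    - [[0,0,0],[0,0,6],22]
    - [[0,0,0],[0,0,0],22]
    - [[0,0,0],[0,0,0],22]

```text
time: 7.25
tool_pos: [0.4929, -0.0798, 0.0989]
tcp_rot: [-0.103, -3.14, 0.0]
wrist_force: [-0.6, 1.1, -1.7]
width: 0.365
grip_force: 60.7
```

Request:
step_arm:
  targets:
    - [[0,0,0],[0,0,0],52]
    - [[0,0,0],[0,0,0],52]
    - [[0,0,0],[0,0,0],52]
    - [[0,0,0],[0,0,-30],52]
    - [[0,0,0],[0,0,-40],52]

```text
time: 7.67
tool_pos: [0.4897, -0.0793, 0.1661]
tcp_rot: [-0.103, -3.131, -0.002]
wrist_force: [0.4, -0.8, 0.2]
width: 0.609
grip_force: 0.0
```

Request:
step_arm:
  targets:
    - [[0,0,0],[0,0,-40],52]
    - [[0,0,0],[0,0,-30],52]
    - [[0,0,0],[2,40,0],52]
    - [[0,0,0],[2,40,0],52]
    - [[0,0,0],[2,40,0],52]

```text
time: 8.08
tool_pos: [0.4955, 0.0408, 0.241]
tcp_rot: [0.108, 3.136, 0.001]
wrist_force: [0.4, 0.0, -0.2]
width: 0.61
grip_force: 0.0
```

Request:
step_arm:
  targets:
    - [[0,0,0],[2,40,0],52]
    - [[0,0,0],[2,40,0],52]
    - [[0,0,0],[2,40,0],52]
    - [[0,0,0],[2,40,0],52]
    - [[0,0,0],[2,40,0],52]

```text
time: 8.5
tool_pos: [0.4977, 0.2425, 0.2396]
tcp_rot: [0.103, 3.139, 0.001]
wrist_force: [1.1, -1.0, -0.1]
width: 0.609
grip_force: 0.0
```

Request:
step_arm:
  targets:
    - [[0,0,0],[2,40,0],52]
    - [[0,0,-0.05],[3,40,0],52]
    - [[0,0,0],[0,0,0],52]
    - [[0,0,0],[0,0,0],52]

```text
time: 8.83
tool_pos: [0.4979, 0.3227, 0.2392]
tcp_rot: [0.019, 3.141, 0.0]
wrist_force: [-0.2, -1.2, 1.1]
width: 0.611
grip_force: 0.0
```

Run:
```python
from h import *
s=read_state();print(s["time"],s["tool_pos"])
K=calibration("wrist");save("wrist","w5.png")
for d in tip_of("wrist","fox")[:1]: print(round(d["score"],2),np.round(d["at"]),p2w(K,d["at"],.004).round(3))
d=cut_out("wrist","fox")[0];m=d["region"];print(d["extent"])
a=cv2.imread("pics/w5.png");print(calibration("wrist")["t"])
to([.497,.327,.0925],1.551)
read_camera("top");K=calibration("top")
for n in("engine","fox","bridge"):
  for d in tip_of("top",n)[:1]: print(n,round(d["score"],2),p2w(K,d["at"],.008).round(3))
```

```text
8.8333 [0.4979188  0.3226859  0.23918052]
0.94 [186. 323.] [0.498 0.327 0.004]
[285.3, 127.1, 360.2, 279.6]
[-0.32725246 -0.49332572  0.18597535]
shift tool mm [  1.2   7.5 146.3]
turn about tool z 0.003 tilt [-0.    -0.001 -1.   ]
engine 0.72 [ 0.675 -0.057  0.008]
fox 0.88 [0.495 0.321 0.008]
bridge 0.84 [0.468 0.413 0.008]
```

View pics/w5.png

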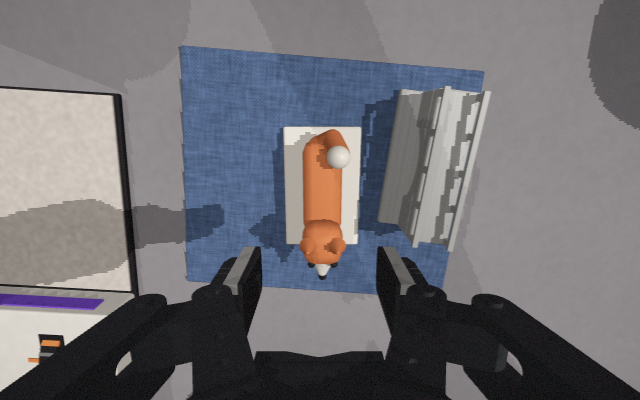

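Fox is centred at column ~322, upright and undisturbed. Descend, grip, carry.

Request:
step_arm:
  targets:
    - [[0,0,0],[0,4,35],52]
    - [[0,0,0],[0,0,40],52]
    - [[0,0,0],[0,0,40],52]
    - [[0,0,0],[0,0,25],52]
    - [[0,0,0],[0,0,7],52]

```text
time: 9.6
tool_pos: [0.495, 0.3216, 0.0866]
tcp_rot: [-0.027, -3.133, 0.008]
wrist_force: [-1.2, 0.1, -0.2]
width: 0.611
grip_force: 0.0
```

Request:
step_arm:
  targets:
    - [[0,0,0],[0,0,0],52]
    - [[0,0,0],[0,0,0],22]
    - [[0,0,0],[0,0,0],22]
    - [[0,0,0],[0,0,0],22]
    - [[0,0,0],[0,0,0],22]

```text
time: 10.02
tool_pos: [0.4999, 0.3254, 0.0944]
tcp_rot: [0.025, 3.137, 0.004]
wrist_force: [1.1, -0.7, 3.5]
width: 0.365
grip_force: 60.7
```

Request:
step_arm:
  targets:
    - [[0,0,0],[0,0,-10],22]
    - [[0,0,0],[0,0,-15],22]
    - [[0,0,0],[0,0,0],22]

```text
time: 10.27
tool_pos: [0.4997, 0.3256, 0.1203]
tcp_rot: [0.025, 3.137, 0.004]
wrist_force: [1.0, 1.2, -2.4]
width: 0.365
grip_force: 60.1
```

Request:
step_arm:
  targets:
    - [[0,0,0],[0,-20,0],22]
    - [[0,0,0],[0,-38,0],22]
    - [[0,0,0],[-1,-38,0],22]
    - [[0,0,0],[0,-38,0],22]
    - [[0,0,0],[-1,-38,0],22]

```text
time: 10.68
tool_pos: [0.4968, 0.1513, 0.1169]
tcp_rot: [0.023, 3.141, -0.0]
wrist_force: [1.4, 0.3, -3.1]
width: 0.364
grip_force: 60.3
```

Request:
step_arm:
  targets:
    - [[0,0,0],[0,-38,0],22]
    - [[0,0,0],[0,-38,0],22]
    - [[0,0,0],[-1,-38,0],22]
    - [[0,0,0],[0,-34,0],22]
    - [[0,0,0.046],[0,0,0],22]

```text
time: 11.1
tool_pos: [0.4959, -0.0004, 0.1171]
tcp_rot: [0.104, 3.139, -0.004]
wrist_force: [0.1, 0.6, -3.5]
width: 0.363
grip_force: 60.8
```

Request:
step_arm:
  targets:
    - [[0,0,0],[0,0,0],22]
    - [[0,0,0],[0,0,0],22]
    - [[0,0,0],[0,0,10],22]
    - [[0,0,0],[0,0,0],22]

```text
time: 11.43
tool_pos: [0.4952, 0.0056, 0.1053]
tcp_rot: [-0.093, -3.138, -0.0]
wrist_force: [-0.3, 0.0, -3.1]
width: 0.361
grip_force: 60.7
```

Run:
```python
from h import *
s=read_state();print(s["time"],s["width"],s["wrist_force"],s["tool_pos"]); to([.496,.004,.101],1.505)
K=calibration("wrist");save("wrist","w6.png")
for n in("fox","engine"):
  for d in tip_of("wrist",n)[:1]: print(n,round(d["score"],2),np.round(d["at"]),p2w(K,d["at"],.01).round(3))
```

```text
11.4333 0.36134298732933584 [-0.25801101  0.03952289 -3.14390971] [0.49515014 0.00563026 0.10530275]
shift tool mm [-1.  -1.6  4.3]
turn about tool z 0.006 tilt [-0.002  0.    -1.   ]
fox 0.63 [241. 320.] [0.494 0.006 0.01 ]
engine 0.81 [252. 160.] [ 0.496 -0.079  0.01 ]
```

View pics/w6.png

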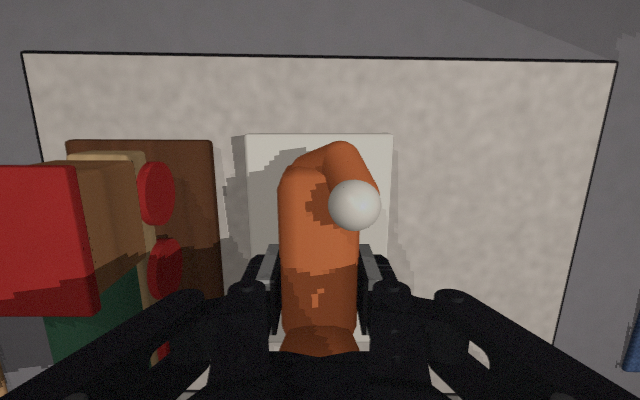

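Request:
step_arm:
  targets:
    - [[0,0,0],[0,0,5],22]
    - [[0,0,0],[0,0,2],22]
    - [[0,0,0],[0,0,0],22]
    - [[0,0,0],[0,0,0],52]
    - [[0,0,0],[0,0,0],52]

```text
time: 12.0
tool_pos: [0.4967, 0.0047, 0.1002]
tcp_rot: [0.096, 3.139, -0.0]
wrist_force: [-0.0, 0.6, 0.0]
width: 0.605
grip_force: 0.0
```

Request:
step_arm:
  targets:
    - [[0,0,0],[0,0,0],52]
    - [[0,0,0],[0,0,-30],52]
    - [[0,0,0],[0,0,-40],52]
    - [[0,0,0],[0,0,-40],52]
    - [[0,0,0],[0,0,-30],52]

```text
time: 12.42
tool_pos: [0.4969, 0.0045, 0.243]
tcp_rot: [0.097, 3.137, -0.0]
wrist_force: [0.6, -0.3, 0.0]
width: 0.611
grip_force: 0.0
```

Request:
step_arm:
  targets:
    - [[0,0,0],[5,41,0],52]
    - [[0,0,0],[5,41,0],52]
    - [[0,0,0],[5,41,0],52]
    - [[0,0,0],[5,41,0],52]
    - [[0,0,0],[5,41,0],52]

```text
time: 12.83
tool_pos: [0.4836, 0.2124, 0.2403]
tcp_rot: [0.098, 3.139, 0.0]
wrist_force: [1.1, -0.4, -0.2]
width: 0.608
grip_force: 0.0
```

Request:
step_arm:
  targets:
    - [[0,0,0],[5,41,0],52]
    - [[0,0,0],[5,41,0],52]
    - [[0,0,0],[5,41,0],52]
    - [[0,0,0],[4,41,0],52]
    - [[0,0,0.049],[3,41,0],52]

```text
time: 13.25
tool_pos: [0.474, 0.4188, 0.2398]
tcp_rot: [0.174, 3.137, -0.0]
wrist_force: [0.5, -0.4, -0.1]
width: 0.611
grip_force: 0.0
```

Request:
step_arm:
  targets:
    - [[0,0,0],[0,0,0],52]
    - [[0,0,0],[0,0,0],52]
    - [[0,0,0],[0,0,0],52]

```text
time: 13.5
tool_pos: [0.4743, 0.4164, 0.2393]
tcp_rot: [-0.172, -3.136, 0.002]
wrist_force: [-0.6, 0.5, 0.1]
width: 0.605
grip_force: 0.0
```

Run:
```python
from h import *
s=read_state();print(s["time"],s["tool_pos"])
K=calibration("wrist");save("wrist","w7.png")
for d in tip_of("wrist","bridge")[:1]: print(round(d["score"],2),np.round(d["at"]),p2w(K,d["at"],.004).round(3))
to([.475,.421,.102],1.456)
read_camera("top");K=calibration("top")
for n in("engine","fox"):
  for d in tip_of("top",n)[:2]: print(n,round(d["score"],2),p2w(K,d["at"],.01).round(3))
```

```text
13.5 [0.47430093 0.41639909 0.2393017 ]
0.86 [191. 322.] [0.479 0.419 0.004]
shift tool mm [  0.2   5.8 137.6]
turn about tool z 0.003 tilt [-0.    -0.001 -1.   ]
engine 0.93 [ 0.491 -0.075  0.01 ]
fox 0.82 [0.487 0.005 0.01 ]
fox 0.69 [ 0.555 -0.003  0.01 ]
```

View pics/w7.png

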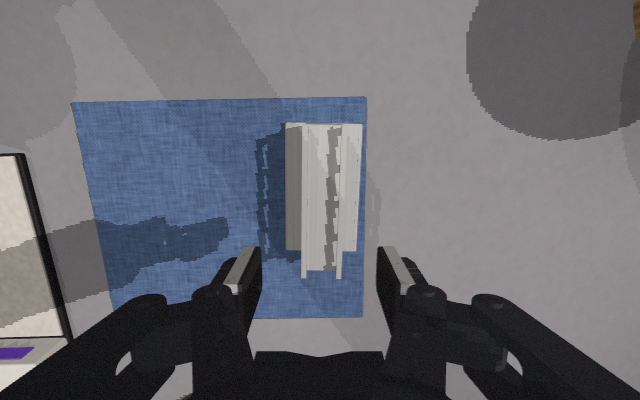

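Bridge centred at column ~321; its deck runs along the fingers' plane, arch open. Descend and grip.

Request:
step_arm:
  targets:
    - [[0,0,0],[-2,3,35],52]
    - [[0,0,0],[0,0,40],52]
    - [[0,0,0],[0,0,35],52]
    - [[0,0,0],[0,0,20],52]
    - [[0,0,0],[0,0,7],52]

```text
time: 14.17
tool_pos: [0.4747, 0.4164, 0.0982]
tcp_rot: [-0.176, -3.131, 0.008]
wrist_force: [-0.5, -1.3, -1.1]
width: 0.611
grip_force: 0.0
```

Request:
step_arm:
  targets:
    - [[0,0,0],[0,0,0],52]
    - [[0,0,0],[0,0,0],22]
    - [[0,0,0],[0,0,0],22]
    - [[0,0,0],[0,0,0],22]
    - [[0,0,0],[0,0,0],22]
  grip_force: 70

```text
time: 14.58
tool_pos: [0.4783, 0.4204, 0.1055]
tcp_rot: [0.174, 3.133, 0.004]
wrist_force: [0.0, -0.1, 4.7]
width: 0.36
grip_force: 70.6
```

Request:
step_arm:
  targets:
    - [[0,0,0],[0,0,-10],22]
    - [[0,0,0],[0,0,-15],22]
    - [[0,0,0],[0,0,0],22]

```text
time: 14.83
tool_pos: [0.4782, 0.4207, 0.1313]
tcp_rot: [0.174, 3.133, 0.005]
wrist_force: [2.1, 0.8, -1.5]
width: 0.361
grip_force: 69.9
```

Run:
```python
from h import *
s=read_state();print(s["tool_pos"],s["width"])
to([.502,.089,.12],1.505)
```

```text
[0.47816049 0.42067514 0.13125632] 0.3612839678675916
shift tool mm [ -60.3 -327.    10.3]
turn about tool z -0.045 tilt [ 0.004  0.003 -1.   ]
```

Request:
step_arm:
  targets:
    - [[0,0,0],[-4,-20,0],22]
    - [[0,0,0],[-7,-38,0],22]
    - [[0,0,0],[-7,-38,0],22]
    - [[0,0,0],[-7,-38,0],22]
    - [[0,0,0],[-7,-38,0],22]

```text
time: 15.25
tool_pos: [0.4892, 0.2436, 0.1277]
tcp_rot: [0.172, 3.137, -0.0]
wrist_force: [0.3, -0.7, -2.3]
width: 0.354
grip_force: 70.2
```

Request:
step_arm:
  targets:
    - [[0,0,0],[-7,-38,0],22]
    - [[0,0,0],[-7,-38,0],22]
    - [[0,0,0],[-7,-38,0],22]
    - [[0,0,0],[-7,-41,0],22]
    - [[0,0,-0.045],[0,0,0],22]

```text
time: 15.67
tool_pos: [0.5002, 0.0818, 0.1278]
tcp_rot: [-0.11, -3.14, 0.005]
wrist_force: [-0.2, 1.1, -2.7]
width: 0.353
grip_force: 70.7
```

Request:
step_arm:
  targets:
    - [[0,0,0],[0,0,0],22]
    - [[0,0,0],[0,0,0],22]
    - [[0,0,0],[0,0,10],22]
    - [[0,0,0],[0,0,0],22]
    - [[0,0,0],[0,0,0],22]

```text
time: 16.08
tool_pos: [0.4993, 0.089, 0.1167]
tcp_rot: [-0.101, -3.137, 0.0]
wrist_force: [1.1, -0.1, -2.7]
width: 0.359
grip_force: 70.7
```

Run:
```python
from h import *
s=read_state();print(s["time"],s["width"],s["wrist_force"],s["tool_pos"]); to([.502,.089,.110],1.505)
K=calibration("wrist");save("wrist","w8.png")
for n in("bridge","fox"):
  for d in tip_of("wrist",n)[:1]: print(n,round(d["score"],2),np.round(d["at"]),p2w(K,d["at"],.015).round(3))
```

```text
16.0833 0.3585721444194247 [ 1.09335322 -0.08392056 -2.7376188 ] [0.4993209  0.08896097 0.11669032]
shift tool mm [-2.7  0.2  6.7]
turn about tool z 0.002 tilt [-0.003 -0.    -1.   ]
bridge 0.98 [237. 320.] [0.499 0.089 0.015]
fox 0.91 [237. 173.] [0.493 0.009 0.015]
```

Request:
step_arm:
  targets:
    - [[0,0,0],[0,0,6],22]
    - [[0,0,0],[0,0,3],22]
    - [[0,0,0],[0,0,0],22]
    - [[0,0,0],[0,0,0],50]
    - [[0,0,0],[0,0,0],50]

```text
time: 16.65
tool_pos: [0.5012, 0.0881, 0.1095]
tcp_rot: [0.103, 3.138, 0.001]
wrist_force: [0.3, -1.1, -0.3]
width: 0.585
grip_force: 0.0
```

Request:
step_arm:
  targets:
    - [[0,0,0],[0,0,0],50]
    - [[0,0,0],[0,0,-30],50]
    - [[0,0,0],[0,0,-40],50]
    - [[0,0,0],[0,0,-40],50]
    - [[0,0,0],[0,0,-20],50]

```text
time: 17.07
tool_pos: [0.5024, 0.0881, 0.2436]
tcp_rot: [0.103, 3.134, 0.002]
wrist_force: [1.4, -0.2, 0.6]
width: 0.585
grip_force: 0.0
```

Request:
step_arm:
  targets:
    - [[0,0,0],[-35,1,0],0]
    - [[0,0,0],[-35,1,0],0]
    - [[0,0,0],[-35,2,0],0]
    - [[0,0,0],[-26,1,0],0]
    - [[0,0,0],[0,0,0],0]

```text
time: 17.48
tool_pos: [0.6359, 0.0839, 0.2386]
tcp_rot: [0.104, 3.136, 0.0]
wrist_force: [0.2, -0.4, 0.9]
width: 0.001
grip_force: 0.0
```

Request:
step_arm:
  targets:
    - [[0,0,0],[0,0,0],0]
    - [[0,0,0],[0,0,0],0]

```text
time: 17.65
tool_pos: [0.6305, 0.0842, 0.2378]
tcp_rot: [-0.103, -3.137, 0.0]
wrist_force: [0.6, -0.5, 0.2]
width: 0.002
grip_force: 0.0
```

```bash
python3 - <<'E'
from h import *
s=read_state();print(s["time"],s["tool_pos"],s["width"])
K=calibration("wrist");save("wrist","w9.png")
for n,z in(("wheel_top",.06),("fader_grip",.074),("mark_tip",.05)):
  for d in tip_of("wrist",n)[:1]: print(n,round(d["score"],2),np.round(d["at"]),p2w(K,d["at"],z).round(4))
read_camera("top");K=calibration("top")
for n in("engine","fox","bridge"):
  for d in tip_of("top",n)[:1]: print(n,round(d["score"],2),p2w(K,d["at"],.01).round(3))
E
python3 - <<'E'
import cv2
a=cv2.imread("pics/w9.png")[60:360,120:520];cv2.imwrite("pics/w9b.png",cv2.resize(a,None,fx=2,fy=2,interpolation=cv2.INTER_CUBIC))
E
```

```text
17.65 [0.63052754 0.08416413 0.23784715] 0.0019491186979865075
wheel_top 0.79 [225. 311.] [0.6483 0.0766 0.06  ]
fader_grip 0.73 [235.  42.] [ 0.638  -0.1232  0.074 ]
mark_tip 0.71 [257. 159.] [ 0.6715 -0.0525  0.05  ]
engine 0.61 [ 0.494 -0.073  0.01 ]
fox 0.82 [0.493 0.003 0.01 ]
bridge 0.9 [0.504 0.092 0.01 ]
```

View pics/w9b.png

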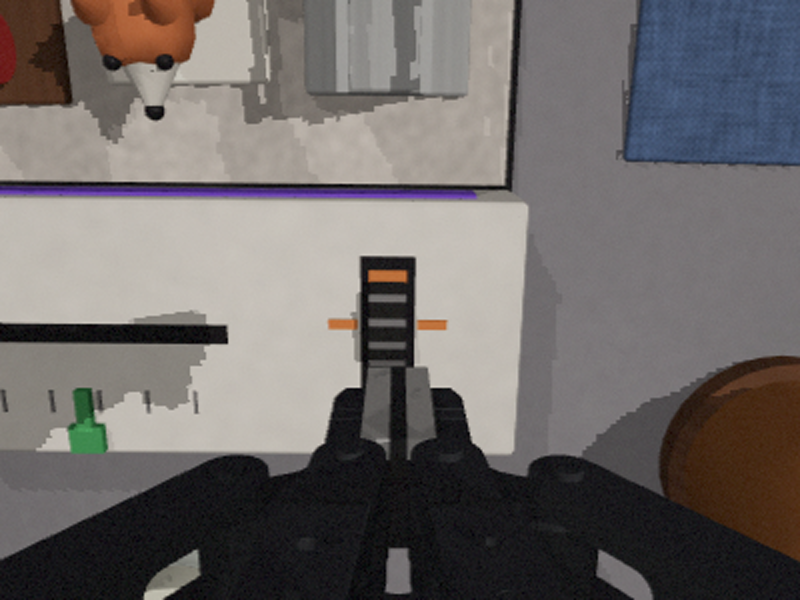

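The view shows the wheel at crop (387,320), rib at (387,276) between front and lines at row 324; the green pointer tip is at about (83,390), and the track ends at (228,334). All three pieces stand on the plate.

Run:
```python
from h import *
from scipy.optimize import brentq
K=calibration("wrist")
f=lambda u,v,z:p2w(K,(v/2+60,u/2+120),z)
l=f(342,324,.05);r=f(432,325,.05);c=(l+r)/2;print("axle xy",l.round(4),r.round(4),c.round(4))
X=np.array([.998,-.066,0])
def row(th):
    p=np.array([c[0],c[1],.03])+.03*np.sin(th)*X+np.array([0,0,.03*np.cos(th)]);return w2p(K,p)[1]
for v in(271,276,281): print(v,round(brentq(lambda t:row(t)-(v/2+60),-1.2,.6),3))
print("tip",f(83,390,.05).round(4),"ptr base",f(87,440,.05).round(4),"trackend",f(228,334,.05).round(4), "console rear right", f(513,452,.05), f(527,203,.05))
print("wheelL/R",f(361,320,.06),f(414,320,.06))
to([c[0]-.02,c[1],.15],1.505)
```

```text
axle xy [0.6495 0.06   0.05  ] [0.6523 0.0966 0.05  ] [0.6509 0.0783 0.05  ]
271 -0.844
276 -0.766
281 -0.691
tip [ 0.6713 -0.0508  0.05  ] ptr base [ 0.6943 -0.0534  0.05  ] trackend [0.6507 0.0131 0.05  ] console rear right [0.71203401 0.1283851  0.05      ] [0.60502067 0.135991   0.05      ]
wheelL/R [0.64510476 0.06869134 0.06      ] [0.64646794 0.08937283 0.06      ]
shift tool mm [-0.3 -6.  89.2]
turn about tool z 0.0 tilt [ 0.  0. -1.]
```

Request:
step_arm:
  targets:
    - [[0,0,0],[-9,-5,30],0]
    - [[0,0,0],[0,0,35],0]
    - [[0,0,0],[0,0,25],0]
    - [[0,0,0],[0,0,8],0]
    - [[0,0,0],[0,0,0],0]
  grip_force: 30

```text
time: 18.47
tool_pos: [0.6378, 0.0784, 0.1377]
tcp_rot: [-0.103, -3.134, 0.001]
wrist_force: [0.0, -0.5, 0.4]
width: 0.001
grip_force: 0.0
```

Request:
step_arm:
  targets:
    - [[0,0,0],[0,0,0],0]
    - [[0,0,0],[0,0,0],0]
    - [[0,0,0],[0,0,0],0]

```text
time: 18.72
tool_pos: [0.6418, 0.0789, 0.1436]
tcp_rot: [0.103, 3.135, 0.001]
wrist_force: [0.5, -0.2, 0.7]
width: -0.003
grip_force: 0.0
```

Request:
step_arm:
  targets:
    - [[0,0,0],[0,0,2],0]
    - [[0,0,0],[0,0,0],0]

```text
time: 18.88
tool_pos: [0.6408, 0.0787, 0.1402]
tcp_rot: [0.103, 3.138, 0.0]
wrist_force: [0.6, -0.5, -0.1]
width: 0.003
grip_force: 0.0
```

Request:
step_arm:
  targets:
    - [[0,0,0],[0,0,2],0]
    - [[0,0,0],[0,0,0],0]

```text
time: 19.05
tool_pos: [0.64, 0.0787, 0.1369]
tcp_rot: [0.103, 3.14, 0.0]
wrist_force: [0.3, 0.6, -1.1]
width: -0.003
grip_force: 0.0
```

Request:
step_arm:
  targets:
    - [[0,0,0],[0,0,2],0]
    - [[0,0,0],[0,0,0],0]
    - [[0,0,0],[0,0,0],0]

```text
time: 19.3
tool_pos: [0.6399, 0.0786, 0.1345]
tcp_rot: [-0.103, -3.139, 0.0]
wrist_force: [-0.9, -0.6, -0.1]
width: -0.004
grip_force: 0.0
```

Request:
step_arm:
  targets:
    - [[0,0,0],[0,0,1],0]
    - [[0,0,0],[0,0,0],0]
    - [[0,0,0],[0,0,0],0]

```text
time: 19.55
tool_pos: [0.64, 0.0786, 0.1337]
tcp_rot: [-0.103, -3.14, 0.0]
wrist_force: [0.2, -0.1, -0.2]
width: -0.0
grip_force: 0.0
```

```bash
python3 -c "
from workcell import *
print(nose_length if not callable(nose_length) else nose_length(), read_state()['wrist_force'],read_state()['tool_pos'])"
```

```text
0.0726 [ 0.24807842 -0.10851988 -0.21169218] [0.64001546 0.07864489 0.13373998]
```

Request:
step_arm:
  targets:
    - [[0,0,0],[0,0,1],0]
    - [[0,0,0],[0,0,0],0]
    - [[0,0,0],[0,0,0],0]

```text
time: 19.8
tool_pos: [0.64, 0.0786, 0.1328]
tcp_rot: [-0.103, -3.14, 0.0]
wrist_force: [-0.1, 1.0, 0.1]
width: 0.002
grip_force: 0.0
```

Request:
step_arm:
  targets:
    - [[0,0,0],[0,0,1],0]
    - [[0,0,0],[0,0,0],0]
    - [[0,0,0],[0,0,0],0]

```text
time: 20.05
tool_pos: [0.6405, 0.0786, 0.1325]
tcp_rot: [0.103, 3.139, 0.0]
wrist_force: [-0.4, 0.6, 3.6]
width: 0.002
grip_force: 1.8
```

Request:
step_arm:
  targets:
    - [[0,0,0],[-3,0,0],0]
    - [[0,0,0],[-3,0,0],0]
    - [[0,0,0],[-3,0,0],0]
    - [[0,0,0],[0,0,0],0]

```text
time: 20.38
tool_pos: [0.6503, 0.0779, 0.1326]
tcp_rot: [0.103, 3.138, 0.0]
wrist_force: [0.7, -1.0, 5.7]
width: -0.004
grip_force: 2.7
```

Request:
step_arm:
  targets:
    - [[0,0,0],[-3,0,0],0]
    - [[0,0,0],[-3,0,0],0]
    - [[0,0,0],[-3,0,0],0]
    - [[0,0,0],[-3,0,0],0]
    - [[0,0,0],[0,0,0],0]

```text
time: 20.8
tool_pos: [0.6617, 0.0771, 0.1319]
tcp_rot: [0.103, 3.139, -0.0]
wrist_force: [1.6, -0.2, 3.1]
width: -0.004
grip_force: 2.0
```

Run:
```python
from h import *
s=read_state();print(s["time"],s["tool_pos"],s["wrist_force"])
save("wrist","wa.png",(220,160,420,310),4)
```

```text
20.8 [0.66173865 0.07711136 0.13185103] [ 1.64387978 -0.16871143  3.09991897]
```

View pics/wa.png

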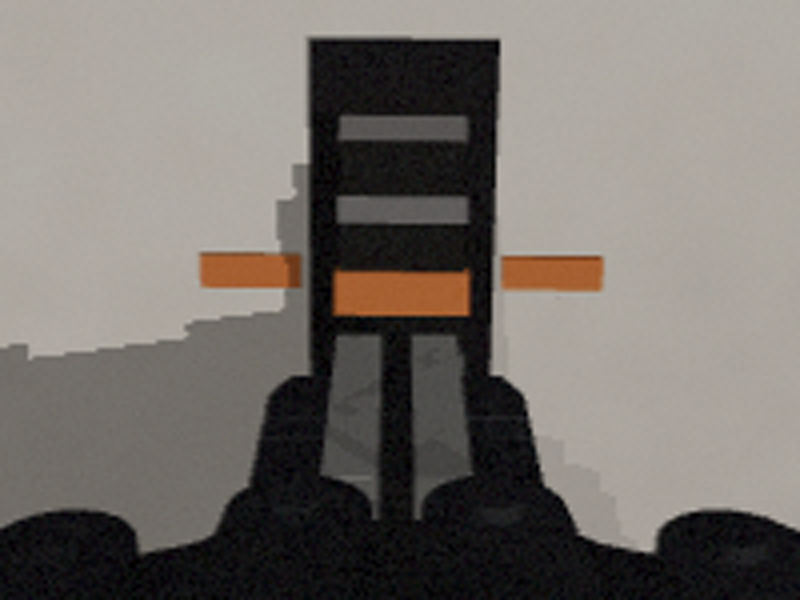

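The rib (402,293) now sits just beyond the lines (row 272), partly parallax; computing the angle.

Run:
```python
from h import *
from scipy.optimize import brentq
K=calibration("wrist")
f=lambda u,v,z:p2w(K,(v/4+160,u/4+220),z)
c=(f(250,270,.05)+f(552,273,.05))/2;print(c)
X=np.array([.998,-.066,0])
def row(th,r=.03):
    p=np.array([c[0],c[1],.03])+r*np.sin(th)*X+np.array([0,0,r*np.cos(th)]);return w2p(K,p)[1]
for v in(270,293,316): print(v,round(brentq(lambda t:row(t)-(v/4+160),-1,1),3))
```

```text
[0.64936151 0.0782706  0.05      ]
270 -0.12
293 -0.031
316 0.061
```

Rib at −0.03 rad: set. Lift and go look at the dimmer.

Request:
step_arm:
  targets:
    - [[0,0,0],[0,0,-20],0]
    - [[0,0,0],[0,0,-40],30]
    - [[0,0,0],[0,0,-40],50]
    - [[0,0,0],[3,-40,-8],50]
    - [[0,0,0],[3,-40,0],50]

```text
time: 21.27
tool_pos: [0.6523, -0.0009, 0.2448]
tcp_rot: [0.096, 3.131, 0.001]
wrist_force: [0.7, -0.7, 0.4]
width: 0.565
grip_force: 0.0
```

Request:
step_arm:
  targets:
    - [[0,0,0],[3,-40,0],50]
    - [[0,0,0],[2,-40,0],50]
    - [[0,0,0],[0,0,0],50]
    - [[0,0,0],[0,0,0],50]
    - [[0,0,0],[0,0,0],50]

```text
time: 21.68
tool_pos: [0.639, -0.0815, 0.2389]
tcp_rot: [-0.105, -3.138, -0.002]
wrist_force: [-0.7, -0.2, -0.9]
width: 0.583
grip_force: 0.0
```

Run:
```python
from h import *
s=read_state();print(s["time"],s["tool_pos"])
K=calibration("wrist");save("wrist","wb.png",(140,70,540,370),2)
for n,z in(("wheel_top",.06),("fader_grip",.074),("mark_tip",.05)):
  for d in tip_of("wrist",n)[:1]: print(n,round(d["score"],2),np.round(d["at"]),p2w(K,d["at"],z).round(4))
```

```text
21.6833 [ 0.63903528 -0.08146423  0.23891937]
wheel_top 0.63 [199. 524.] [0.6475 0.0758 0.06  ]
fader_grip 0.97 [211. 264.] [ 0.6399 -0.1217  0.074 ]
mark_tip 0.56 [234. 358.] [ 0.6711 -0.0518  0.05  ]
```

View pics/wb.png

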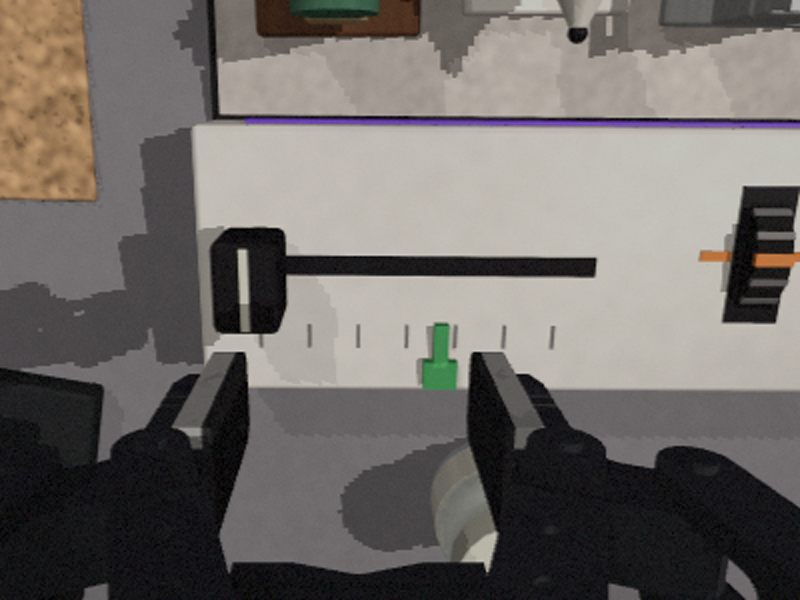

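The grip is at crop (245,285), pointer tip at (440,325), ticks run from column 262 to 552, and the rib is level with the lines.

Run:
```python
from h import *
K=calibration("wrist")
f=lambda u,v,z:p2w(K,(v/2+70,u/2+140),z)
t=[f(262,336,.05),f(552,338,.05)];print(t,np.linalg.norm(t[1]-t[0]))
d=(t[1]-t[0])/np.linalg.norm(t[1]-t[0]);print("yaw",-np.arctan2(d[0],d[1]))
g1=f(244,290,.086);p=f(440,326,.05);print("line",g1,"tip",p,"ticks",(p-t[0])@d,"grip->tip",(p-g1)@d, "grip rel tick0",(g1-t[0])@d)
to([.640,-.1217,.13],1.505)
```

```text
[array([ 0.67084079, -0.1219578 ,  0.05      ]), array([ 0.67941021, -0.00232675,  0.05      ])] 0.11993758235297877
yaw -0.07150996727641283
line [ 0.6400013  -0.12016261  0.086     ] tip [ 0.67117261 -0.04839887  0.05      ] ticks 0.07339463301115962 grip->tip 0.07380748494868417 grip rel tick0 -0.000412851937524569
shift tool mm [ -3.1 -41.5 109.5]
turn about tool z 0.002 tilt [-0.  0. -1.]
```

Request:
step_arm:
  targets:
    - [[0,0,0],[-2,-20,10],50]
    - [[0,0,0],[-1,-20,20],50]
    - [[0,0,0],[0,0,35],50]
    - [[0,0,0],[0,0,30],50]
    - [[0,0,0],[0,0,10],50]
  grip_force: 25

```text
time: 22.3
tool_pos: [0.637, -0.1202, 0.1296]
tcp_rot: [-0.101, -3.132, -0.003]
wrist_force: [-1.1, 0.4, -1.2]
width: 0.585
grip_force: 0.0
```

Request:
step_arm:
  targets:
    - [[0,0,0],[0,0,3],50]
    - [[0,0,0],[0,0,0],50]
    - [[0,0,0],[0,0,0],15]
    - [[0,0,0],[0,0,0],15]
    - [[0,0,0],[0,0,0],15]

```text
time: 22.72
tool_pos: [0.6417, -0.1216, 0.1346]
tcp_rot: [0.103, 3.135, -0.0]
wrist_force: [0.4, 1.9, 3.4]
width: 0.274
grip_force: 27.9
```

Request:
step_arm:
  targets:
    - [[0,0,0],[0,0,0],15]
    - [[0,0,0],[0,0,0],15]
    - [[0,0,0],[0,0,0],15]

```text
time: 22.97
tool_pos: [0.6417, -0.1216, 0.1346]
tcp_rot: [0.104, 3.135, 0.0]
wrist_force: [0.5, 2.6, 6.9]
width: 0.273
grip_force: 28.3
```

Request:
step_arm:
  targets:
    - [[0,0,0],[0,4,0],15]
    - [[0,0,0],[0,8,0],15]
    - [[0,0,0],[0,9,0],15]
    - [[0,0,0],[0,9,0],15]
    - [[0,0,0],[0,9,0],15]

```text
time: 23.38
tool_pos: [0.6444, -0.0837, 0.1347]
tcp_rot: [0.104, 3.134, -0.003]
wrist_force: [0.6, -2.1, 5.6]
width: 0.275
grip_force: 28.1
```

Request:
step_arm:
  targets:
    - [[0,0,0],[0,9,0],15]
    - [[0,0,0],[0,9,0],15]
    - [[0,0,0],[0,7,0],15]
    - [[0,0,0],[0,4,0],15]
    - [[0,0,0],[0,3,0],15]

```text
time: 23.8
tool_pos: [0.6468, -0.0513, 0.1346]
tcp_rot: [0.102, 3.134, -0.002]
wrist_force: [1.4, -2.5, 5.5]
width: 0.275
grip_force: 28.2
```

Request:
step_arm:
  targets:
    - [[0,0,0],[0,2,0],15]
    - [[0,0,0],[0,0,0],15]
    - [[0,0,0],[0,0,0],15]

```text
time: 24.05
tool_pos: [0.647, -0.0491, 0.1346]
tcp_rot: [0.103, 3.134, -0.001]
wrist_force: [1.2, 0.5, 6.0]
width: 0.274
grip_force: 28.2
```

Run:
```python
from h import *
s=read_state();print(s["time"],s["tool_pos"],s["wrist_force"],s["width"])
K=calibration("wrist");save("wrist","wc.png",(140,70,540,370),2)
Y=np.array([.0711,.9975])
print("moved",(s["tool_pos"][:2]-[.6417,-.1216])@Y)
for n,z in(("fader_grip",.074),("mark_tip",.05)):
  for d in tip_of("wrist",n)[:1]: print(n,round(d["score"],2),np.round(d["at"]),p2w(K,d["at"],z).round(4))
```

```text
24.05 [ 0.64696418 -0.04913496  0.13463351] [1.18033377 0.500233   5.95800474] 0.2742992948266144
moved 0.07265816017885086
fader_grip 0.71 [264. 319.] [ 0.6438 -0.0493  0.074 ]
mark_tip 0.24 [246. 592.] [0.6542 0.0857 0.05  ]
```

View pics/wc.png

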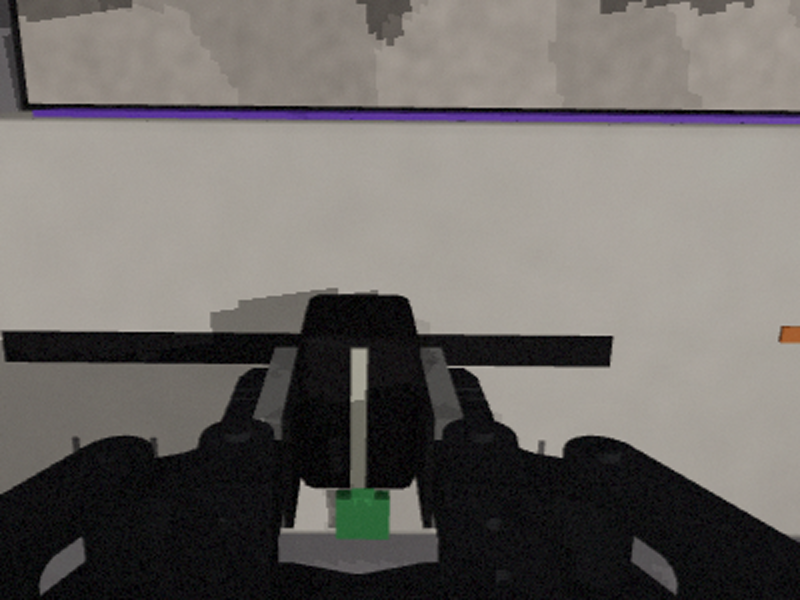

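White line and green pointer line up (column ~360). Hold for five seconds.

Request:
step_arm:
  targets:
    - [[0,0,0],[0,0,0],15]
    - [[0,0,0],[0,0,0],15]
    - [[0,0,0],[0,0,0],15]
    - [[0,0,0],[0,0,0],15]
    - [[0,0,0],[0,0,0],15]

```text
time: 24.62
tool_pos: [0.647, -0.0492, 0.1346]
tcp_rot: [0.103, 3.134, -0.001]
wrist_force: [1.0, 0.0, 5.9]
width: 0.277
grip_force: 28.2
```

Request:
step_arm:
  targets:
    - [[0,0,0],[0,0,0],15]
    - [[0,0,0],[0,0,0],15]
    - [[0,0,0],[0,0,0],15]
    - [[0,0,0],[0,0,0],15]
    - [[0,0,0],[0,0,0],15]

```text
time: 25.03
tool_pos: [0.6469, -0.0492, 0.1346]
tcp_rot: [0.104, 3.134, -0.001]
wrist_force: [1.9, 1.7, 4.8]
width: 0.277
grip_force: 28.2
```

Request:
step_arm:
  targets:
    - [[0,0,0],[0,0,0],15]
    - [[0,0,0],[0,0,0],15]
    - [[0,0,0],[0,0,0],15]
    - [[0,0,0],[0,0,0],15]
    - [[0,0,0],[0,0,0],15]

```text
time: 25.45
tool_pos: [0.647, -0.0492, 0.1346]
tcp_rot: [0.103, 3.134, -0.001]
wrist_force: [0.8, 0.1, 5.5]
width: 0.273
grip_force: 28.2
```

Request:
step_arm:
  targets:
    - [[0,0,0],[0,0,0],15]
    - [[0,0,0],[0,0,0],15]
    - [[0,0,0],[0,0,0],15]
    - [[0,0,0],[0,0,0],15]
    - [[0,0,0],[0,0,0],15]

```text
time: 25.87
tool_pos: [0.647, -0.0492, 0.1346]
tcp_rot: [0.103, 3.134, -0.001]
wrist_force: [1.6, -0.1, 4.9]
width: 0.276
grip_force: 28.2
```

Request:
step_arm:
  targets:
    - [[0,0,0],[0,0,0],15]
    - [[0,0,0],[0,0,0],15]
    - [[0,0,0],[0,0,0],15]
    - [[0,0,0],[0,0,0],15]
    - [[0,0,0],[0,0,0],15]

```text
time: 26.28
tool_pos: [0.647, -0.0491, 0.1346]
tcp_rot: [0.103, 3.134, -0.001]
wrist_force: [1.6, 0.0, 5.5]
width: 0.275
grip_force: 28.2
```

Request:
step_arm:
  targets:
    - [[0,0,0],[0,0,0],15]
    - [[0,0,0],[0,0,0],15]
    - [[0,0,0],[0,0,0],15]
    - [[0,0,0],[0,0,0],15]
    - [[0,0,0],[0,0,0],15]

```text
time: 26.7
tool_pos: [0.647, -0.0492, 0.1347]
tcp_rot: [0.104, 3.134, -0.001]
wrist_force: [1.3, 1.2, 6.0]
width: 0.276
grip_force: 28.2
```

Request:
step_arm:
  targets:
    - [[0,0,0],[0,0,0],15]
    - [[0,0,0],[0,0,0],15]
    - [[0,0,0],[0,0,0],15]
    - [[0,0,0],[0,0,0],15]
    - [[0,0,0],[0,0,0],15]

```text
time: 27.12
tool_pos: [0.647, -0.0492, 0.1346]
tcp_rot: [0.104, 3.134, -0.001]
wrist_force: [1.5, 0.2, 6.6]
width: 0.273
grip_force: 28.2
```

Request:
step_arm:
  targets:
    - [[0,0,0],[0,0,0],15]
    - [[0,0,0],[0,0,0],15]
    - [[0,0,0],[0,0,0],15]
    - [[0,0,0],[0,0,0],15]
    - [[0,0,0],[0,0,0],15]

```text
time: 27.53
tool_pos: [0.647, -0.0491, 0.1347]
tcp_rot: [0.103, 3.134, -0.001]
wrist_force: [1.3, 0.7, 5.8]
width: 0.274
grip_force: 28.2
```

Request:
step_arm:
  targets:
    - [[0,0,0],[0,0,0],15]
    - [[0,0,0],[0,0,0],15]
    - [[0,0,0],[0,0,0],15]
    - [[0,0,0],[0,0,0],15]
    - [[0,0,0],[0,0,0],15]

```text
time: 27.95
tool_pos: [0.647, -0.0492, 0.1347]
tcp_rot: [0.103, 3.134, -0.001]
wrist_force: [0.9, 0.5, 5.2]
width: 0.279
grip_force: 28.2
```

Request:
step_arm:
  targets:
    - [[0,0,0],[0,0,0],15]
    - [[0,0,0],[0,0,0],15]
    - [[0,0,0],[0,0,0],15]
    - [[0,0,0],[0,0,0],15]
    - [[0,0,0],[0,0,0],15]

```text
time: 28.37
tool_pos: [0.647, -0.0492, 0.1347]
tcp_rot: [0.103, 3.134, -0.001]
wrist_force: [1.9, 1.7, 4.8]
width: 0.272
grip_force: 28.2
```

Request:
step_arm:
  targets:
    - [[0,0,0],[0,0,0],15]
    - [[0,0,0],[0,0,0],15]
    - [[0,0,0],[0,0,0],15]
    - [[0,0,0],[0,0,0],15]
    - [[0,0,0],[0,0,0],15]

```text
time: 28.78
tool_pos: [0.647, -0.0492, 0.1347]
tcp_rot: [0.103, 3.134, -0.001]
wrist_force: [2.1, -0.3, 5.0]
width: 0.276
grip_force: 28.2
```

Request:
step_arm:
  targets:
    - [[0,0,0],[0,0,0],15]
    - [[0,0,0],[0,0,0],15]
    - [[0,0,0],[0,0,0],15]
    - [[0,0,0],[0,0,0],15]
    - [[0,0,0],[0,0,0],15]

```text
time: 29.2
tool_pos: [0.647, -0.0492, 0.1346]
tcp_rot: [0.104, 3.134, -0.001]
wrist_force: [2.4, 0.8, 4.6]
width: 0.275
grip_force: 28.2
```

Run:
```python
from h import *
s=read_state();print(s["time"],s["tool_pos"],s["width"])
for c in("top","side"):
  read_camera(c);K=calibration(c)
  for n in("engine","fox","bridge"):
    for d in tip_of(c,n)[:2]: print(c,n,round(d["score"],2),p2w(K,d["at"],.01).round(3))
```

```text
29.2 [ 0.64698889 -0.04916909  0.13464943] 0.27547390471355254
top fox 0.67 [0.495 0.091 0.01 ]
top bridge 0.59 [0.493 0.087 0.01 ]
side engine 0.73 [ 0.501 -0.071  0.01 ]
side fox 0.96 [0.49  0.009 0.01 ]
side bridge 0.59 [0.498 0.08  0.01 ]
```

Pieces remained on the plate for 5.1 s. Slide back to off.

Request:
step_arm:
  targets:
    - [[0,0,0],[0,-5,0],15]
    - [[0,0,0],[0,-9,0],15]
    - [[0,0,0],[0,-9,0],15]
    - [[0,0,0],[0,-9,0],15]
    - [[0,0,0],[0,-9,0],15]

```text
time: 30.02
tool_pos: [0.644, -0.0902, 0.1346]
tcp_rot: [0.103, 3.135, -0.0]
wrist_force: [-0.2, 1.4, 6.7]
width: 0.275
grip_force: 28.3
```

Request:
step_arm:
  targets:
    - [[0,0,0],[0,-9,0],15]
    - [[0,0,0],[0,-9,0],15]
    - [[0,0,0],[0,-8,0],15]
    - [[0,0,0],[0,-4,0],15]
    - [[0,0,0],[0,-2,0],15]

```text
time: 30.43
tool_pos: [0.6417, -0.1218, 0.1346]
tcp_rot: [0.106, 3.135, 0.002]
wrist_force: [1.0, 8.4, 8.0]
width: 0.278
grip_force: 28.5
```

Request:
step_arm:
  targets:
    - [[0,0,0],[0,-1,0],15]
    - [[0,0,0],[0,-1,0],15]
    - [[0,0,0],[0,0,0],15]
    - [[0,0,0],[0,0,0],15]
    - [[0,0,0],[0,0,0],15]

```text
time: 30.85
tool_pos: [0.6417, -0.1219, 0.1346]
tcp_rot: [0.104, 3.135, 0.004]
wrist_force: [0.4, 9.0, 7.1]
width: 0.275
grip_force: 28.5
```

Request:
step_arm:
  targets:
    - [[0,0,0],[0,1,0],50]
    - [[0,0,0],[0,0,0],50]
    - [[0,0,0],[0,0,0],50]
    - [[0,0,0],[0,0,-25],50]
    - [[0,0,0],[0,0,-40],50]

```text
time: 31.27
tool_pos: [0.6357, -0.1224, 0.1911]
tcp_rot: [-0.103, -3.127, -0.003]
wrist_force: [-0.3, -1.0, -0.0]
width: 0.588
grip_force: 0.0
```

Request:
step_arm:
  targets:
    - [[0,0,0],[0,0,-40],50]
    - [[0,0,0],[38,8,0],50]
    - [[0,0,0],[38,8,0],50]
    - [[0,0,0],[38,9,0],50]
    - [[0,0,0],[37,9,0],50]

```text
time: 31.68
tool_pos: [0.4895, -0.079, 0.2366]
tcp_rot: [-0.104, -3.139, 0.001]
wrist_force: [0.1, 0.3, 0.9]
width: 0.586
grip_force: 0.0
```

Request:
step_arm:
  targets:
    - [[0,0,0],[0,0,0],50]
    - [[0,0,0],[0,0,0],50]
    - [[0,0,0],[0,0,0],50]

```text
time: 31.93
tool_pos: [0.4918, -0.0793, 0.2373]
tcp_rot: [0.103, 3.138, -0.001]
wrist_force: [-0.3, 0.1, 0.4]
width: 0.583
grip_force: 0.0
```

Run:
```python
from h import *
s=read_state();print(s["time"],s["tool_pos"])
K=calibration("wrist");save("wrist","wd.png")
for n in("engine","fox","bridge","fader_grip"):
  for d in tip_of("wrist",n)[:1]: print(n,round(d["score"],2),np.round(d["at"]),p2w(K,d["at"],.01 if n!="fader_grip" else .074).round(4))
to([.494,-.079,.0995],1.505)
```

```text
31.9333 [ 0.49178401 -0.07929437  0.23733073]
engine 0.85 [191. 319.] [ 0.4949 -0.0799  0.01  ]
fox 0.7 [184. 412.] [0.4936 0.0042 0.01  ]
bridge 0.98 [188. 503.] [0.5032 0.0871 0.01  ]
shift tool mm [ -1.2   0.5 137.6]
turn about tool z -0.0 tilt [ 0.001 -0.    -1.   ]
```

View pics/wd.png

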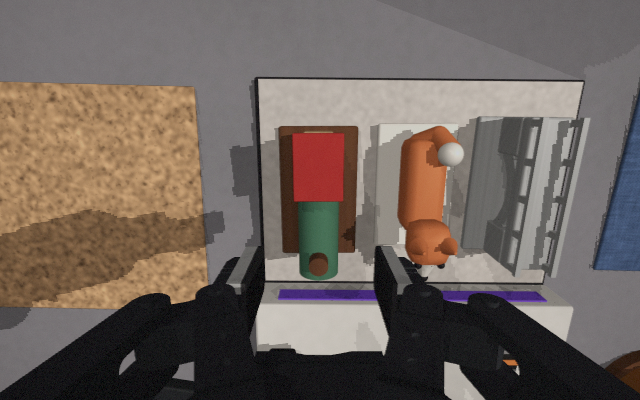

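Everything stands as left; engine centred at (319,190). Grip it and carry.

Request:
step_arm:
  targets:
    - [[0,0,0],[-1,0,35],50]
    - [[0,0,0],[0,0,40],50]
    - [[0,0,0],[0,0,37],50]
    - [[0,0,0],[0,0,20],50]
    - [[0,0,0],[0,0,6],50]
  grip_force: 60

```text
time: 32.6
tool_pos: [0.4898, -0.0785, 0.0944]
tcp_rot: [-0.103, -3.132, -0.002]
wrist_force: [-1.5, 0.1, -0.7]
width: 0.584
grip_force: 0.0
```

Request:
step_arm:
  targets:
    - [[0,0,0],[0,0,0],50]
    - [[0,0,0],[0,0,0],22]
    - [[0,0,0],[0,0,0],22]
    - [[0,0,0],[0,0,0],22]
    - [[0,0,0],[0,0,0],22]

```text
time: 33.02
tool_pos: [0.4939, -0.0793, 0.1007]
tcp_rot: [0.103, 3.136, -0.001]
wrist_force: [0.6, 1.1, 2.3]
width: 0.363
grip_force: 62.0
```

Request:
step_arm:
  targets:
    - [[0,0,0],[0,0,-10],22]
    - [[0,0,0],[0,0,-15],22]
    - [[0,0,0],[0,0,0],22]

```text
time: 33.27
tool_pos: [0.4943, -0.0794, 0.1272]
tcp_rot: [0.103, 3.135, -0.001]
wrist_force: [1.6, -0.6, -1.7]
width: 0.361
grip_force: 61.5
```

Request:
step_arm:
  targets:
    - [[0,0,0],[-1,-20,0],22]
    - [[0,0,0],[-2,-38,0],22]
    - [[0,0,0],[-2,-38,0],22]
    - [[0,0,0],[-2,-38,0],22]
    - [[0,0,0],[-2,-38,0],22]

```text
time: 33.68
tool_pos: [0.4899, -0.2527, 0.1242]
tcp_rot: [0.102, 3.139, -0.001]
wrist_force: [0.8, 0.6, -1.0]
width: 0.363
grip_force: 61.5
```

Request:
step_arm:
  targets:
    - [[0,0,0],[-2,-38,0],22]
    - [[0,0,0],[-2,-38,0],22]
    - [[0,0,0],[-1,-38,0],22]
    - [[0,0,0],[-1,-38,0],22]
    - [[0,0,0],[0,0,0],22]

```text
time: 34.1
tool_pos: [0.4862, -0.4105, 0.1251]
tcp_rot: [0.109, 3.136, -0.01]
wrist_force: [0.8, -0.6, -2.4]
width: 0.357
grip_force: 61.5
```

Request:
step_arm:
  targets:
    - [[0,0,0],[0,0,10],22]
    - [[0,0,0],[0,0,8],22]
    - [[0,0,0],[0,0,0],22]
    - [[0,0,0],[0,0,0],22]
    - [[0,0,0],[0,0,0],22]

```text
time: 34.52
tool_pos: [0.486, -0.4017, 0.1052]
tcp_rot: [-0.101, -3.139, -0.002]
wrist_force: [-1.1, -0.7, -1.8]
width: 0.364
grip_force: 61.5
```

Run:
```python
from h import *
s=read_state();print(s["time"],s["width"],s["wrist_force"],s["tool_pos"]);K=calibration("wrist");read_camera("wrist")
for n,z in(("engine",.015),("donemat",.0)):
  for d in tip_of("wrist",n)[:1]: print(n,round(d["score"],2),np.round(d["at"]),p2w(K,d["at"],z).round(4))
```

```text
34.5167 0.3644859602246229 [-1.09067573 -0.70283582 -1.75840197] [ 0.48598558 -0.40166984  0.10523276]
engine 0.92 [245. 319.] [ 0.4854 -0.4016  0.015 ]
donemat 0.93 [244. 463.] [ 0.4965 -0.3215  0.    ]
```

Request:
step_arm:
  targets:
    - [[0,0,0],[0,0,7],22]
    - [[0,0,0],[0,0,4],22]
    - [[0,0,0],[0,0,1],22]
    - [[0,0,0],[0,0,0],22]
    - [[0,0,0],[0,0,0],50]

```text
time: 35.08
tool_pos: [0.4864, -0.4035, 0.0942]
tcp_rot: [0.103, 3.139, -0.001]
wrist_force: [-0.1, -0.4, 0.6]
width: 0.489
grip_force: 0.0
```

Request:
step_arm:
  targets:
    - [[0,0,0],[0,0,0],50]
    - [[0,0,0],[0,0,0],50]
    - [[0,0,0],[0,0,-30],50]
    - [[0,0,0],[0,0,-40],50]
    - [[0,0,0],[0,0,-40],50]

```text
time: 35.5
tool_pos: [0.4849, -0.4023, 0.2028]
tcp_rot: [-0.103, -3.136, -0.005]
wrist_force: [0.3, -0.9, 0.2]
width: 0.585
grip_force: 0.0
```

Request:
step_arm:
  targets:
    - [[0,0,0],[0,0,-36],50]
    - [[0,0,0],[2,41,0],50]
    - [[0,0,0],[2,41,0],50]
    - [[0,0,0],[2,41,0],50]
    - [[0,0,0],[2,41,0],50]

```text
time: 35.92
tool_pos: [0.4885, -0.2378, 0.2401]
tcp_rot: [0.105, 3.139, -0.0]
wrist_force: [1.3, 0.9, -0.3]
width: 0.587
grip_force: 0.0
```

Request:
step_arm:
  targets:
    - [[0,0,0],[2,41,0],50]
    - [[0,0,0],[2,41,0],50]
    - [[0,0,0],[2,41,0],50]
    - [[0,0,0],[2,41,0],50]
    - [[0,0,0],[2,41,0],50]

```text
time: 36.33
tool_pos: [0.4919, -0.0321, 0.2399]
tcp_rot: [0.104, 3.139, -0.0]
wrist_force: [-0.0, 0.5, -1.2]
width: 0.586
grip_force: 0.0
```

Request:
step_arm:
  targets:
    - [[0,0,0],[0,37,0],50]
    - [[0,0,0],[0,0,0],50]
    - [[0,0,0],[0,0,0],50]
    - [[0,0,0],[0,0,0],50]

```text
time: 36.67
tool_pos: [0.4947, 0.003, 0.2398]
tcp_rot: [-0.101, -3.14, 0.001]
wrist_force: [-0.6, -0.5, -0.3]
width: 0.592
grip_force: 0.0
```

Run:
```python
from h import *
s=read_state();print(s["time"],s["tool_pos"])
K=calibration("wrist");a=read_camera("wrist")
for n in("fox","bridge"):
  for d in tip_of("wrist",n)[:1]: print(n,round(d["score"],2),np.round(d["at"]),p2w(K,d["at"],.01).round(4),[np.round(e["extent"]) for e in look_for("wrist",n)[:1]])
# plinth edges yaw of the fox: white plinth vs wrist view
to([.495,.0045,.0995],1.505)
read_camera("top");K=calibration("top")
for d in tip_of("top","engine")[:1]: print(d["score"],p2w(K,d["at"],.004).round(3))
```

```text
36.6667 [0.49472524 0.00300533 0.23975998]
fox 0.6 [188. 320.] [0.495  0.0031 0.01  ] [array([281., 125., 364., 285.])]
bridge 0.96 [189. 412.] [0.5015 0.0875 0.01  ] [array([371., 122., 468., 279.])]
shift tool mm [  0.    2.8 140.3]
turn about tool z -0.002 tilt [-0. -0. -1.]
0.75 [ 0.489 -0.405  0.004]
```

Fox is in place and centred; grip and carry to the cork centre (0.494,−0.320).

Request:
step_arm:
  targets:
    - [[0,0,0],[0,1,35],50]
    - [[0,0,0],[0,0,40],50]
    - [[0,0,0],[0,0,38],50]
    - [[0,0,0],[0,0,20],50]
    - [[0,0,0],[0,0,7],50]

```text
time: 37.43
tool_pos: [0.4915, 0.0036, 0.0957]
tcp_rot: [-0.105, -3.132, -0.0]
wrist_force: [-0.6, -0.3, -0.6]
width: 0.584
grip_force: 0.0
```

Request:
step_arm:
  targets:
    - [[0,0,0],[0,0,0],50]
    - [[0,0,0],[0,0,0],22]
    - [[0,0,0],[0,0,0],22]
    - [[0,0,0],[0,0,0],22]
    - [[0,0,0],[0,0,0],22]

```text
time: 37.85
tool_pos: [0.4964, 0.0039, 0.1018]
tcp_rot: [0.103, 3.136, -0.0]
wrist_force: [0.1, -1.1, 2.1]
width: 0.364
grip_force: 61.7
```

Request:
step_arm:
  targets:
    - [[0,0,0],[0,0,-10],22]
    - [[0,0,0],[0,0,-15],22]
    - [[0,0,0],[0,0,0],22]

```text
time: 38.1
tool_pos: [0.4967, 0.004, 0.128]
tcp_rot: [0.103, 3.135, -0.0]
wrist_force: [1.6, -0.4, -1.4]
width: 0.362
grip_force: 61.2
```

Request:
step_arm:
  targets:
    - [[0,0,0],[-2,-20,0],22]
    - [[0,0,0],[-2,-38,0],22]
    - [[0,0,0],[-2,-38,0],22]
    - [[0,0,0],[-2,-38,0],22]
    - [[0,0,0],[-2,-38,0],22]

```text
time: 38.52
tool_pos: [0.4932, -0.1696, 0.1251]
tcp_rot: [0.102, 3.139, -0.0]
wrist_force: [0.6, 0.5, -2.2]
width: 0.366
grip_force: 61.0
```

Request:
step_arm:
  targets:
    - [[0,0,0],[-2,-38,0],22]
    - [[0,0,0],[-2,-38,0],22]
    - [[0,0,0],[-2,-38,0],22]
    - [[0,0,0],[-1,-34,0],22]
    - [[0,0,0],[0,0,0],22]

```text
time: 38.93
tool_pos: [0.4913, -0.3228, 0.1259]
tcp_rot: [0.109, 3.136, -0.008]
wrist_force: [1.2, 0.9, -2.2]
width: 0.367
grip_force: 61.3
```

Request:
step_arm:
  targets:
    - [[0,0,0],[0,0,10],22]
    - [[0,0,0],[0,0,8],22]
    - [[0,0,0],[0,0,0],22]
    - [[0,0,0],[0,0,0],22]
    - [[0,0,0],[0,0,0],22]

```text
time: 39.35
tool_pos: [0.4906, -0.3149, 0.1062]
tcp_rot: [-0.101, -3.139, -0.001]
wrist_force: [-0.3, -0.8, -2.7]
width: 0.364
grip_force: 61.2
```

Run:
```python
from h import *
s=read_state();print(s["time"],s["width"],s["wrist_force"],s["tool_pos"]);K=calibration("wrist");read_camera("wrist")
for n,z in(("fox",.015),("engine",.004)):
  for d in tip_of("wrist",n)[:1]: print(n,round(d["score"],2),np.round(d["at"]),p2w(K,d["at"],z).round(4))
```

```text
39.35 0.36359832262120134 [-0.28979844 -0.84537633 -2.65880344] [ 0.49056533 -0.3149113   0.10617762]
fox 0.21 [243. 158.] [ 0.484  -0.3979  0.015 ]
engine 0.57 [241. 158.] [ 0.4872 -0.4034  0.004 ]
```

Request:
step_arm:
  targets:
    - [[0,0,0],[0,0,7],22]
    - [[0,0,0],[0,0,4],22]
    - [[0,0,0],[0,0,1],22]
    - [[0,0,0],[0,0,0],22]
    - [[0,0,0],[0,0,0],50]

```text
time: 39.92
tool_pos: [0.4912, -0.3167, 0.0954]
tcp_rot: [0.103, 3.139, -0.001]
wrist_force: [0.5, 0.6, -0.4]
width: 0.488
grip_force: 0.0
```

Request:
step_arm:
  targets:
    - [[0,0,0],[0,0,0],50]
    - [[0,0,0],[0,0,0],50]
    - [[0,0,0],[0,0,-30],50]
    - [[0,0,0],[0,0,-40],50]
    - [[0,0,0],[0,0,-40],50]

```text
time: 40.33
tool_pos: [0.4896, -0.3156, 0.2042]
tcp_rot: [-0.103, -3.136, -0.004]
wrist_force: [1.0, -0.3, 0.2]
width: 0.586
grip_force: 0.0
```

Request:
step_arm:
  targets:
    - [[0,0,0],[0,0,-36],50]
    - [[0,0,0],[2,41,0],50]
    - [[0,0,0],[2,41,0],50]
    - [[0,0,0],[2,41,0],50]
    - [[0,0,0],[2,41,0],50]

```text
time: 40.75
tool_pos: [0.4934, -0.151, 0.2413]
tcp_rot: [0.106, 3.139, -0.0]
wrist_force: [0.7, -0.4, -0.4]
width: 0.583
grip_force: 0.0
```

Request:
step_arm:
  targets:
    - [[0,0,0],[2,41,0],50]
    - [[0,0,0],[2,41,0],50]
    - [[0,0,0],[2,41,0],50]
    - [[0,0,0],[1,41,0],50]
    - [[0,0,0],[1,41,0],50]

```text
time: 41.17
tool_pos: [0.4987, 0.0547, 0.2411]
tcp_rot: [0.104, 3.139, -0.0]
wrist_force: [0.9, 0.6, 0.7]
width: 0.588
grip_force: 0.0
```

Request:
step_arm:
  targets:
    - [[0,0,0],[0,34,0],50]
    - [[0,0,0],[0,0,0],50]
    - [[0,0,0],[0,0,0],50]
    - [[0,0,0],[0,0,0],50]

```text
time: 41.5
tool_pos: [0.5012, 0.0866, 0.2407]
tcp_rot: [-0.102, -3.14, 0.001]
wrist_force: [0.3, 0.1, -0.2]
width: 0.588
grip_force: 0.0
```

Run:
```python
from h import *
s=read_state();print(s["time"],s["tool_pos"])
K=calibration("wrist");a=read_camera("wrist")
for n in("bridge",):
  for d in tip_of("wrist",n)[:1]: print(n,round(d["score"],2),np.round(d["at"]),p2w(K,d["at"],.01).round(4),[np.round(e["extent"]) for e in look_for("wrist",n)[:1]])
to([.5015,.0875,.109],1.505)
read_camera("top");K=calibration("top")
for n in("engine","fox"):
  for d in tip_of("top",n)[:1]: print(n,d["score"],p2w(K,d["at"],.004).round(3))
```

```text
41.5 [0.50116599 0.0865671  0.2406978 ]
bridge 0.87 [186. 318.] [0.4996 0.0855 0.01  ] [array([280., 118., 360., 278.])]
shift tool mm [-1.000e-01  2.100e+00  1.317e+02]
turn about tool z -0.002 tilt [-0. -0. -1.]
engine 0.73 [ 0.488 -0.401  0.004]
fox 0.7 [ 0.491 -0.313  0.004]
```

Request:
step_arm:
  targets:
    - [[0,0,0],[0,0,35],50]
    - [[0,0,0],[0,0,40],50]
    - [[0,0,0],[0,0,35],50]
    - [[0,0,0],[0,0,16],50]
    - [[0,0,0],[0,0,6],50]
  grip_force: 70

```text
time: 42.22
tool_pos: [0.4985, 0.0857, 0.1051]
tcp_rot: [-0.105, -3.133, 0.002]
wrist_force: [-0.2, -0.2, -0.4]
width: 0.581
grip_force: 0.0
```

Request:
step_arm:
  targets:
    - [[0,0,0],[0,0,0],50]
    - [[0,0,0],[0,0,0],22]
    - [[0,0,0],[0,0,0],22]
    - [[0,0,0],[0,0,0],22]
    - [[0,0,0],[0,0,0],22]

```text
time: 42.63
tool_pos: [0.5029, 0.0868, 0.1108]
tcp_rot: [0.103, 3.136, 0.001]
wrist_force: [0.8, -0.6, 2.9]
width: 0.356
grip_force: 70.0
```

Request:
step_arm:
  targets:
    - [[0,0,0],[0,0,-10],22]
    - [[0,0,0],[0,0,-15],22]
    - [[0,0,0],[0,0,0],22]

```text
time: 42.88
tool_pos: [0.503, 0.0871, 0.1369]
tcp_rot: [0.103, 3.135, 0.001]
wrist_force: [1.1, 0.5, -2.6]
width: 0.357
grip_force: 69.9
```

Request:
step_arm:
  targets:
    - [[0,0,0],[-2,-20,0],22]
    - [[0,0,0],[-2,-38,0],22]
    - [[0,0,0],[-2,-38,0],22]
    - [[0,0,0],[-2,-38,0],22]
    - [[0,0,0],[-2,-38,0],22]

```text
time: 43.3
tool_pos: [0.4995, -0.0868, 0.1339]
tcp_rot: [0.102, 3.14, -0.0]
wrist_force: [1.3, 1.2, -2.9]
width: 0.358
grip_force: 70.2
```

Request:
step_arm:
  targets:
    - [[0,0,0],[-2,-38,0],22]
    - [[0,0,0],[-2,-38,0],22]
    - [[0,0,0],[-2,-38,0],22]
    - [[0,0,0],[-1,-31,0],22]
    - [[0,0,0],[0,0,0],22]

```text
time: 43.72
tool_pos: [0.4978, -0.2361, 0.1345]
tcp_rot: [0.109, 3.137, -0.006]
wrist_force: [0.0, 0.1, -3.7]
width: 0.358
grip_force: 70.6
```

Request:
step_arm:
  targets:
    - [[0,0,0],[0,0,10],22]
    - [[0,0,0],[0,0,8],22]
    - [[0,0,0],[0,0,0],22]
    - [[0,0,0],[0,0,0],22]
    - [[0,0,0],[0,0,0],22]

```text
time: 44.13
tool_pos: [0.4972, -0.2292, 0.1152]
tcp_rot: [-0.101, -3.139, -0.001]
wrist_force: [-0.1, -0.5, -1.9]
width: 0.359
grip_force: 70.6
```

Run:
```python
from h import *
s=read_state();print(s["time"],s["width"],s["wrist_force"],s["tool_pos"]);K=calibration("wrist");read_camera("wrist")
for n,z in(("bridge",.015),("fox",.004)):
  for d in tip_of("wrist",n)[:1]: print(n,round(d["score"],2),np.round(d["at"]),p2w(K,d["at"],z).round(4))
```

```text
44.1333 0.35902127645820947 [-0.1179693  -0.5435787  -1.94063544] [ 0.4971609  -0.22922914  0.11521309]
bridge 0.73 [233. 317.] [ 0.4939 -0.2302  0.015 ]
fox 0.76 [227. 166.] [ 0.4885 -0.3168  0.004 ]
```

Request:
step_arm:
  targets:
    - [[0,0,0],[0,0,7],22]
    - [[0,0,0],[0,0,4],22]
    - [[0,0,0],[0,0,1],22]
    - [[0,0,0],[0,0,0],22]
    - [[0,0,0],[0,0,0],50]

```text
time: 44.7
tool_pos: [0.4979, -0.2308, 0.1044]
tcp_rot: [0.103, 3.139, -0.001]
wrist_force: [-0.6, 0.4, -0.4]
width: 0.484
grip_force: 0.0
```

Request:
step_arm:
  targets:
    - [[0,0,0],[0,0,0],50]
    - [[0,0,0],[0,0,0],50]
    - [[0,0,0],[0,0,-30],50]
    - [[0,0,0],[0,0,-40],50]
    - [[0,0,0],[0,0,-40],50]

```text
time: 45.12
tool_pos: [0.4962, -0.2301, 0.2133]
tcp_rot: [-0.103, -3.136, -0.003]
wrist_force: [0.9, -0.1, 0.3]
width: 0.589
grip_force: 0.0
```

Request:
step_arm:
  targets:
    - [[0,0,0],[0,0,-40],50]
    - [[0,0,0],[0,40,-20],50]
    - [[0,0,0],[0,41,0],50]
    - [[0,0,0],[0,41,0],50]
    - [[0,0,0],[0,41,0],50]

```text
time: 45.53
tool_pos: [0.5082, -0.0696, 0.2736]
tcp_rot: [0.106, 3.137, -0.0]
wrist_force: [0.2, -0.4, -0.9]
width: 0.582
grip_force: 0.0
```

Request:
step_arm:
  targets:
    - [[0,0,0],[0,41,0],50]
    - [[0,0,0],[0,41,0],50]
    - [[0,0,0],[0,41,0],50]
    - [[0,0,0],[0,0,0],50]
    - [[0,0,0],[0,0,0],50]

```text
time: 45.95
tool_pos: [0.516, 0.0541, 0.2724]
tcp_rot: [0.096, 3.14, -0.0]
wrist_force: [-0.6, 0.1, 0.3]
width: 0.587
grip_force: 0.0
```

Run:
```python
from h import *
save("top","fin.png",(140,110,500,310),2.2);K=calibration("top")
for n in("engine","fox","bridge"):
  for d in tip_of("top",n)[:1]: print(n,d["score"],p2w(K,d["at"],.004).round(3))
```

```text
engine 0.66 [ 0.489 -0.407  0.004]
fox 0.68 [ 0.488 -0.315  0.004]
bridge 0.97 [ 0.492 -0.23   0.004]
```

View pics/fin.png

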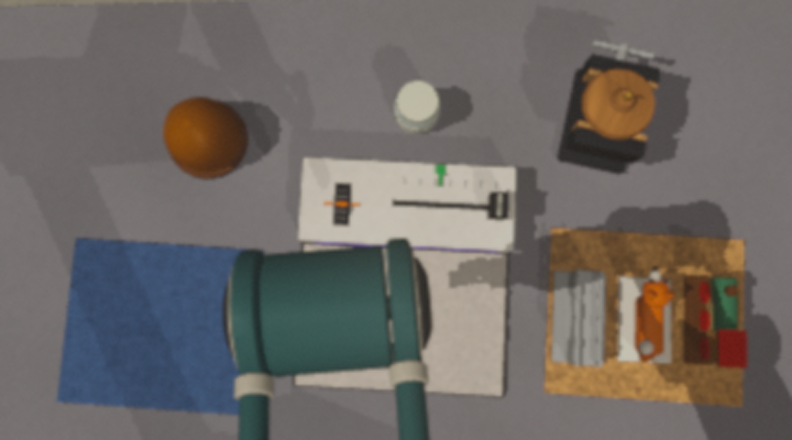

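All three stand upright on the cork at crop (580–715, 320), the rib is between the lines, the grip is at off, and dome and jar are untouched.

```bash
python3 -c "
from workcell import *
print(finish_job())"
```

```text
the job is handed in; nothing more can be done
None
```

The job is handed in: fox, bridge and engine stand upright on the cork mat, and before that they stayed on the plate while the dimmer stood level with the pointer for about five seconds; the dimmer is back at off, the wheel rib is at the top, and the dome and jar look unmoved (hand-in returned no verdict).

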